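Key and gear onto the laminator roller

TASK

Refit the drive gear on the laminator roller that leans in the tilting stand: lay the longer of the two loose keys down into the slot in the roller's shaft and let go of it, then take the large gear from its saddle and slide it on with its keyway over the key and its boss outward, until it is fully home against the collar. Let go of it there, and leave the short key, the small gear and the other tools and parts where they lie.

Things in the scene. Friction and masses are not known exactly. Their poses are not given: they have to be found in the camera images.
- seat (a point): The gear's seat: point on the roller's axis in the face of the collar (steel shoulder 44 mm across, 17 long), 180 mm above the table. x: out along the shaft, 35 degrees above level, leaning away from the robot; z: straight out of the key slot; the frame turns with the roller. The bare steel shaft, 30 mm thick, runs 46 mm out from here (last 3 mm chamfered).
- stand: Grey tilting stand, fixed, origin on the table under the seat. Carries the black rubber roller (55 mm across, 150 long) between two bearing blocks, 29 mm in radius about the axis; the upper block begins 20 mm behind the seat. Nothing stands within 60 mm of the shaft in front of the collar; the stand spreads 75 mm to each side and 175 mm toward the robot.
- slot (a point): Middle of the floor of the key slot in the shaft, 19 mm out from the seat and 11 mm from the axis; axes as at the seat. The slot is 30 mm long (4 to 34 mm from the seat, both ends closed), 9.4 mm wide (10.8 at the bevelled mouth), 4 mm deep. It looks up and toward the robot, so a key laid in it stays by its weight.
- roller (a joint): Turn of the roller about its own axis in rad, positive as a right-hand turn about the shaft's outward direction; at 0 the slot is exactly at the top side of the shaft. It turns against a steady drag of about 0.12 N m and stays where it is left.
- key_center (a point): Centre of the key that fits: steel bar 28 mm long (x), 8 wide (y), 7 high (z), ends rounded, about 12 g, lying flat in the tray. Seated on the slot's floor it stands 3 mm out of the shaft, its centre 3.5 mm above the slot point.
- spare_key_center (a point): Centre of the spare key, of the same section but only 16 mm long; lies in the same tray, 50 mm or so from the other. Not used.
- tray: Black rubber parts tray, 120 mm (x) by 110 mm (y), fixed; floor 2 mm above the table, lip 5 mm above the table. Origin at the centre of its underside, z up.
- gear_center (a point): Steel gear, 64 mm over the teeth, 0.34 to 0.5 kg: point on its axis amid the 20 mm wide toothed part (back face 10 mm behind). x: along the axis to the boss; z: to the keyway. Bore 31.6 mm, keyway 9.6 wide, its floor 19.4 from the axis, both right through. Starts upright in the saddle, axis level, 56 mm above the table, keyway up, boss away from the robot. Home: 10 mm out from the seat.
- gear_boss (a point): Point on the large gear's axis in the end face of its boss (44 mm across, 12 mm long in front of the toothed part, 32 mm in all), 22 mm from gear_center along the gear's x. The gear can be gripped across its teeth, which act as a smooth 64 mm rim. Home, the gear's axes lie along those of the seat.
- key: The same long key; origin at the centre of its underside.
- gear: The same large gear; origin on its axis at the back face, x to the boss, z to the keyway.
- saddle: Grey plastic saddle, fixed, in which the large gear stands: base 70 mm square and 8 mm thick, a V 32 mm wide (y) under the gear and a cheek at each face reaching 31 mm above the table. Origin at the centre of its underside, x along the gear's axis.
- idler_gear: Small steel gear without a keyway, 46 mm across, 17 mm high, lying flat on the table; not used. Origin at the centre of its underside.
- spanner: Steel open-ended spanner, 180 mm long, lying on the table; not used.
- drop_bottle: White plastic dropper bottle, 42 mm across and 112 mm tall, standing; not used.
- phone_box: White carton 165 x 90 x 48 mm with a phone on top; not used.
- tweezers: Dark steel tweezers, 120 mm long, lying on the table beyond the stand; not used.
- mould: Red alignment mould, a shallow frame 165 x 85 x 12 mm, lying on the table; not used.
Mind the look-alikes: they are no part of the job. What is shaped like the gear but blue, green or purple is not meant.

How it is judged:
On the way, in this order (a step that is already met when the one before it is completed fails the run):
1. the long key lies down in the shaft's slot, let go (x of key_center in the frame of slot between -0.003 and 0.003 m and y of key_center in the frame of slot between -0.002 and 0.002 m and z of key_center in the frame of slot between 0.0015 and 0.005 m and angle between the x axis of key_center and the x axis of slot, either way round below 0.12 rad and contact force between the fingers and key below 0.1 N), for 0.3 s.
2. the large gear is home on the shaft, its keyway over the key (x of key_center in the frame of slot between -0.003 and 0.003 m and y of key_center in the frame of slot between -0.002 and 0.002 m and z of key_center in the frame of slot between 0.0015 and 0.005 m and angle between the x axis of key_center and the x axis of slot, either way round below 0.12 rad and x of gear_center in the frame of seat between 0.008 and 0.0125 m and x of gear_boss in the frame of seat above 0.029 m and y of gear_center in the frame of seat between -0.002 and 0.002 m and z of gear_center in the frame of seat between -0.002 and 0.002 m and angle between the x axis of gear_center and the x axis of seat, either way round below 0.07 rad and angle between the z axis of gear_center and the z axis of seat, either way round below 0.12 rad), for 0.2 s.
At the end, for the whole second after the job is handed in: The long key lies on the slot's floor (3 mm along, 2 mm across and in height, 7 degrees); the large gear is on the shaft, boss outward, back face within 2.5 mm of the collar, 2 mm and 4 degrees of the shaft's axis, keyway within 7 degrees of the slot; both released and at rest (all of step 2 and linear speed of each of gear, key below 0.01 m/s); the robot touches nothing.
It fails at once if the short key or the small gear is moved more than 25 mm (distance of any of spare_key_center, idler_gear from where it was at the start of the episode above 0.025 m).
It fails at once if a bystanding tool or part (spanner, bottle, carton, mould, tweezers) is moved more than 30 mm (distance of any of spanner, drop_bottle, phone_box, mould, tweezers from where it was at the start of the episode above 0.03 m).
It also fails if it takes over 61 s, if anything falls off the work surface, if the arm or the gripper's body presses on something with over 40 N, if the wrist force passes 120 N, or if a joint passes its speed limit or range.

ROBOT

A 6-joint arm with a two-finger parallel gripper is mounted at the origin on the work surface. World frame = base frame: x ahead of the robot, y to its left, z up, the work surface at z = 0. Lengths are in m, angles in rad, forces in N, time in s.
With the tool pointing down it reaches from about 0.3 to 0.775 m from the base axis. Payload 14.6 kg.
Tool frame: the origin (TCP) lies at the very end of the fingers, on their centre line; the grasp point (between the pads) lies 19 mm behind it; y points along the fingers, z is the direction in which the jaws open and shut, and the axes are right-handed (so a half turn about y gives the same grasp; the last joint's range is limited). The gripper opens to 94 mm and grips with 3 to 60 N. Pads are 16 mm wide; open, the fingers measure 119 mm over their backs; the gripper's body (75 mm by 177 mm) begins 78 mm behind the grasp point.
Start: joints at [-0.067, 0.3, 1.521, -0, 1.321, -0.067], TCP at [0.55, -0, 0.205] pointing down, gripper open.
Joint ranges: [-3.03, 3.03], [-0.79, 2.21], [0.23, 2.52], [-1.04, 4.18], [0, 3.07], [-2.55, 2.55]. Speed limits (rad/s): [2.22, 2.22, 2.57, 3.14, 3.14, 3.14].

INTERFACE

Orientations are given as [roll, pitch, yaw] about the fixed x, y, z axes, in that order (R = Rz(yaw) Ry(pitch) Rx(roll)).
In Python, from station import get_obs, camera, hand_in, masks_of gives the robot as it stands.
- The arm moves only by the shell command python3 -m jog 'ROWS' [FORCE]. ROWS is text: rows parted by semicolons, each of 7 numbers parted by spaces: the shift along the world's x, y, z in mm, then the turn, a rotation vector about the world's x, y, z in degrees, then the closure, from 0 (fully open) to 1 (shut). A call has 1 to 10 rows; each row is the pose to reach, as a shift and turn from the pose measured when the call began; what a row does not reach only later rows make up. A row lasts 1/12 s, in which the tool goes at most 41.7 mm and 7.16 degrees, less where a joint would pass 70% of its speed; a pose out of reach is approached as far as the arm can. A call with a gripper value outside its range is refused whole. The fingers move at their own pace and stop on an object; FORCE is the grip in N (left out, the last holds). Time passes only in rows, so rows that repeat a pose let the fingers close. It gives the time, the measured TCP pose, the force and the opening at its end, in the units of the state.
- get_obs(): the state, without advancing time (a new reading comes with each control period).
- camera(name): name is "scene" or "side" or "wrist"; returns a dict with "img" (480x640x3 uint8, red, green, blue), "range_z" (480x640 float32, m along the optical axis (not along the pixel's ray), 0 where there is no reading), "fx", "fy", "cx", "cy" (pixels), "rvec" (rotation vector, rad) and "tvec" (3), from world to camera coordinates, as OpenCV has them. Camera axes: x right, y down, z forward; pixel columns grow to the right and rows downward; lengths in m; the calibration is good to about 2 mm. A picture is of the moment at which its call begins.
- hand_in(): hands the job in, once; it reports no verdict.
Trained networks look in the newest picture that a camera, given by its name, has taken for a name from the list of things; names that differ only in an ending like _2 or _b are one class to them, and where a whole thing is asked for, a point or a joint stands for the part that bears it (a point fixed in the world has none). Each returns a list of dicts, best first, with "conf" (0 to 1); they miss things now and then, are a little off and sometimes report something else, mostly with a low value. They report only what shows in the picture. A call takes as long as a camera call. They do not tell look-alikes from the thing itself.
- masks_of(thing, camera): "mask" (480x640 bool, what is visible of it) and "extent" ([left, top, right, bottom] in pixels, round what is visible of it).
The state is a dict: "time_s": time; "qpos": joint angles; "joint_vel": joint speeds; "tau": joint torques, N m; "ee_pos": TCP position; "eef_rot": TCP orientation; "force": force on the tool from outside, world axes, zero at the start; "moment": the same for the moment, N m; "grip_width": finger opening in m.
Only numpy, scipy, OpenCV 4.12 (cv2) and the standard library are available. Lean on these libraries where they do the work, as an engineer would, in place of code of your own. Each camera call takes 0.05 s, during which the arm holds its last target.

## Working session

There is one attempt and no reset: what is moved stays moved. The work goes in short steps, Python scripts to look and compute and a shell command to move; the robot and the scene stay as the last step left them, time stands still between calls to the robot, and variables do not carry over. Pictures are saved under pics/ and viewed, and the job is handed in when it is done.

```bash
ls; mkdir -p pics
cat > h.py <<'E'
import numpy as np, cv2
from station import get_obs, camera, hand_in, masks_of
def cam(n):
    c=camera(n); c['R']=cv2.Rodrigues(np.array(c['rvec'],float))[0]; c['t']=np.array(c['tvec'],float).ravel(); return c
def save(c,name,box=None,s=1):
    im=c['img'][...,::-1]
    if box: im=im[box[1]:box[3],box[0]:box[2]]
    if s!=1: im=cv2.resize(im,None,fx=s,fy=s,interpolation=cv2.INTER_CUBIC)
    cv2.imwrite('pics/'+name+'.png',im)
def pts(c,mask=None):
    z=c['range_z']; m=z>0
    if mask is not None: m&=mask
    v,u=np.nonzero(m); Z=z[v,u]
    P=np.stack([(u-c['cx'])/c['fx']*Z,(v-c['cy'])/c['fy']*Z,Z],1)
    return (P-c['t'])@c['R'], u, v
def proj(c,P):
    P=np.atleast_2d(P)@c['R'].T+c['t']
    return np.stack([P[:,0]/P[:,2]*c['fx']+c['cx'],P[:,1]/P[:,2]*c['fy']+c['cy']],1)
E
python3 - <<'E'
from h import *
for n in ['scene','side','wrist']:
    c=cam(n); save(c,n+'0'); print(n,c['fx'],c['cx'],c['cy'],(-c['R'].T@c['t']).round(3),c['R'][2].round(2))
print(get_obs())
E
```

```text
pics
scene 547.7729229993018 328.4662583226276 241.73181264127473 [ 1.308 -0.594  1.067] [-0.56  0.44 -0.7 ]
side 448.3114365899491 321.7472368537671 233.37816349333934 [ 0.399 -0.661  0.796] [ 0.14  0.71 -0.69]
wrist 422.8084015376175 318.58711373078233 242.74315991826663 [0.55  0.076 0.385] [-0.   -0.26 -0.97]
{'time_s': 0.15, 'qpos': array([-6.65974705e-02,  3.00341591e-01,  1.52144601e+00, -1.18262877e-05,
        1.32068662e+00, -6.66114923e-02]), 'joint_vel': array([-0.0004716 , -0.0018134 , -0.00123408,  0.00351912, -0.00041376,
        0.00091262]), 'tau': array([-2.50185103e-04, -5.31960297e+01, -3.52822959e+01,  7.07691838e-02,
        2.35654798e-02, -3.66386917e-05]), 'ee_pos': array([5.49799134e-01, 8.74686509e-06, 2.05014509e-01]), 'eef_rot': array([-1.57167670e+00,  4.72487069e-05, -1.57077939e+00]), 'force': array([-0.42175113, -0.57214474, -0.16529024]), 'moment': array([ 0.06326149, -0.03621837,  0.00475765]), 'grip_width': 0.09404626741693525}
```

View pics/scene0.png

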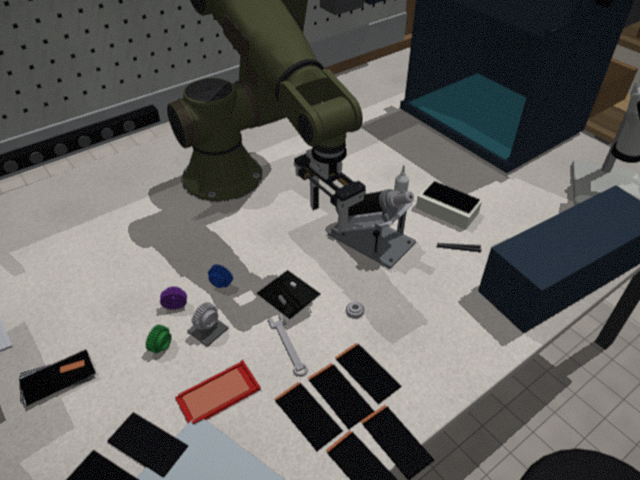

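View pics/side0.png

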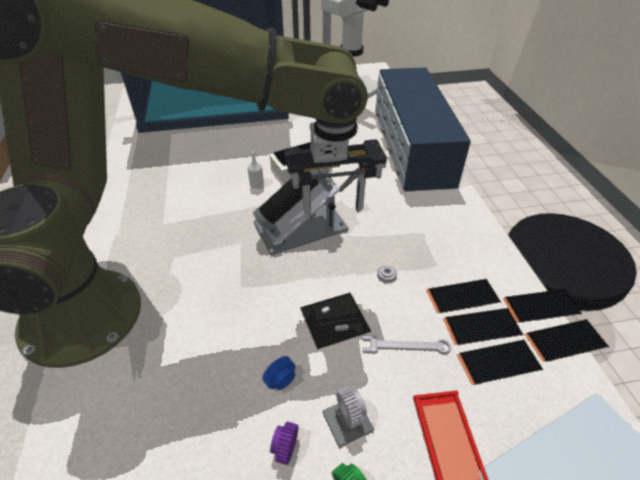

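View pics/wrist0.png

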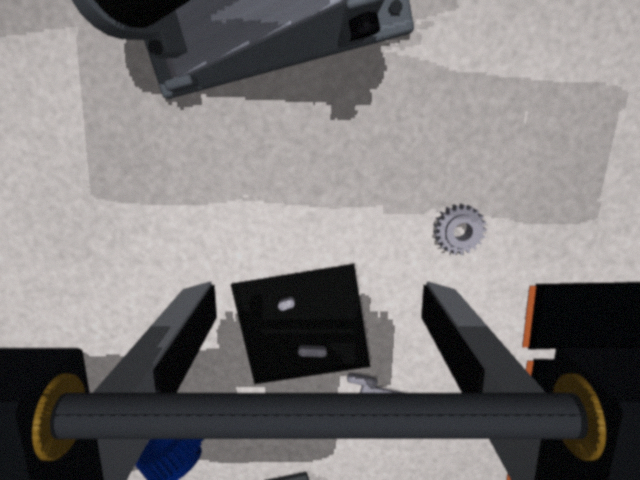

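The steel gear in the saddle is at scene (205,318) and side (350,410). It fits "large gear": steel, with a keyway, standing in the saddle. The coloured ones (blue, purple and green) are look-alikes. The tray with both keys is at wrist (300,325); the longer key is the lower one at (313,351), the short one at (286,304). The idler is at (460,230).

Run:
```python
from h import *
for n in ['scene','side','wrist']:
    c=cam(n)
    for th in ['stand','roller','key','spare_key_center','tray','gear','saddle','idler_gear','spanner','drop_bottle','phone_box','mould','tweezers']:
        for m in masks_of(th,n)[:3]:
            if m['mask'].sum()==0: continue
            P,u,v=pts(c,m['mask'])
            if len(P)==0: continue
            print(n,th,round(m['conf'],2),m['extent'],np.median(P,0).round(3),P.min(0).round(3),P.max(0).round(3))
    save(c,n+'_a')
    if n=='wrist': save(c,'wk',(210,250,390,400),4)
    if n=='scene': save(c,'sg',(140,255,330,365),4); save(c,'sst',(320,160,430,280),5)
    if n=='side': save(c,'dst',(240,150,370,260),5);save(c,'dg',(250,340,390,480),4)
```

```text
scene stand 0.83 [327.0, 192.2, 415.7, 267.1] [0.545 0.174 0.057] [ 0.403 -0.008 -0.006] [0.625 0.393 0.224]
scene roller 0.57 [347.4, 189.7, 415.7, 215.6] [0.529 0.177 0.162] [ 0.344  0.003 -0.   ] [0.631 0.387 0.314]
scene roller 0.35 [327.9, 190.4, 416.1, 270.2] [0.544 0.174 0.055] [ 0.348 -0.009 -0.005] [0.625 0.371 0.229]
scene tray 0.67 [259.6, 270.4, 318.2, 319.1] [ 0.534 -0.112  0.004] [ 0.465 -0.176 -0.005] [ 0.6   -0.048  0.012]
scene gear 0.95 [143.7, 328.6, 171.5, 351.3] [ 0.497 -0.441  0.048] [ 0.45  -0.472 -0.003] [ 0.515 -0.409  0.069]
scene gear 0.75 [188.9, 301.4, 220.8, 330.8] [ 0.52  -0.332  0.071] [ 0.427 -0.363  0.   ] [ 0.538 -0.281  0.091]
scene gear 0.74 [205.8, 266.7, 235.1, 286.4] [ 0.41  -0.236  0.046] [ 0.354 -0.259 -0.001] [ 0.434 -0.189  0.069]
scene saddle 0.78 [187.6, 320.8, 227.0, 347.2] [ 0.526 -0.338  0.009] [ 0.481 -0.369 -0.003] [ 0.553 -0.289  0.047]
scene idler_gear 0.69 [347.4, 305.1, 366.9, 320.1] [ 0.681 -0.015  0.014] [ 0.656 -0.036 -0.002] [0.701 0.01  0.024]
scene idler_gear 0.57 [327.5, 190.7, 414.9, 267.3] [0.545 0.174 0.055] [ 0.402 -0.
[... 3625 characters left out ...]
0.081  0.012]
wrist tray 0.79 [229.3, 263.3, 369.4, 380.6] [ 0.533 -0.109  0.003] [ 0.466 -0.175 -0.   ] [ 0.599 -0.048  0.008]
wrist gear 0.89 [137.3, 439.4, 201.6, 480.0] [ 0.409 -0.228  0.053] [ 0.347 -0.302 -0.001] [0.526 0.022 0.321]
wrist saddle 0.66 [267.1, 468.2, 309.5, 479.1] [ 0.523 -0.292  0.006] [ 0.492 -0.298  0.001] [ 0.538 -0.287  0.01 ]
wrist idler_gear 0.65 [435.4, 202.1, 484.0, 256.1] [ 0.676 -0.011  0.013] [ 0.655 -0.038 -0.001] [0.704 0.01  0.02 ]
wrist spanner 0.72 [350.0, 370.4, 397.3, 392.1] [ 0.597 -0.173  0.008] [ 0.558 -0.187 -0.   ] [0.629 0.029 0.316]
wrist mould 0.18 [348.7, 370.9, 402.5, 393.3] [ 0.599 -0.174  0.008] [ 0.578 -0.188  0.   ] [ 0.637 -0.163  0.011]
```

View pics/wk.png

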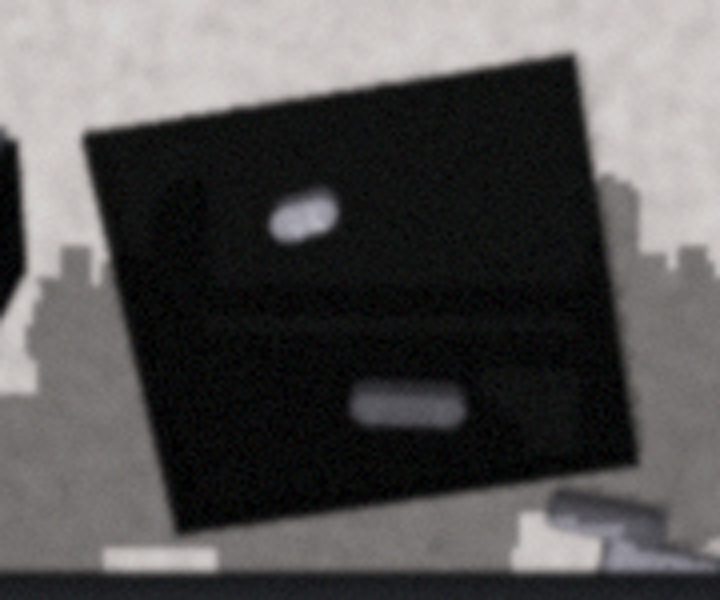

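View pics/sst.png

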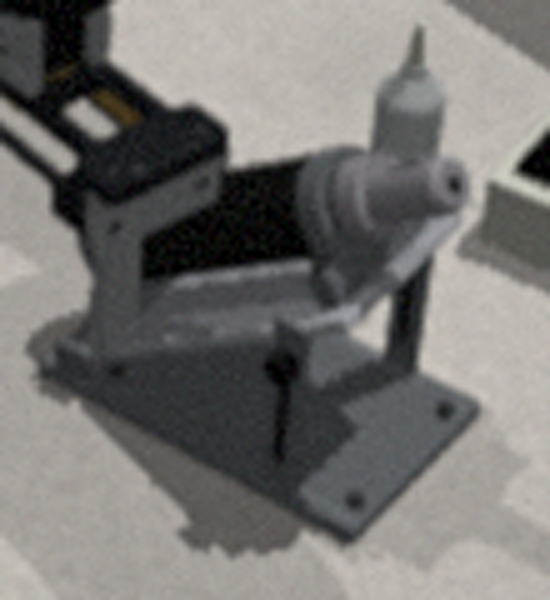

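View pics/dst.png

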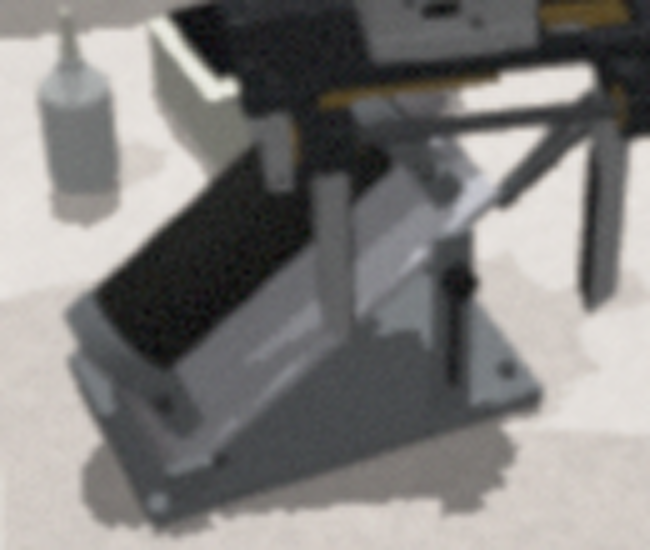

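View pics/dg.png

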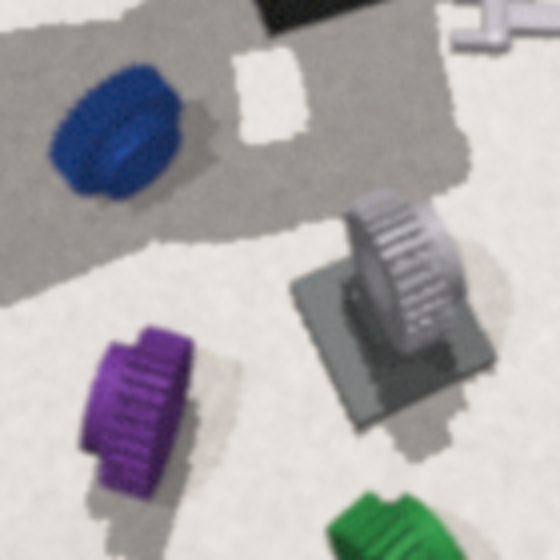

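View pics/sg.png

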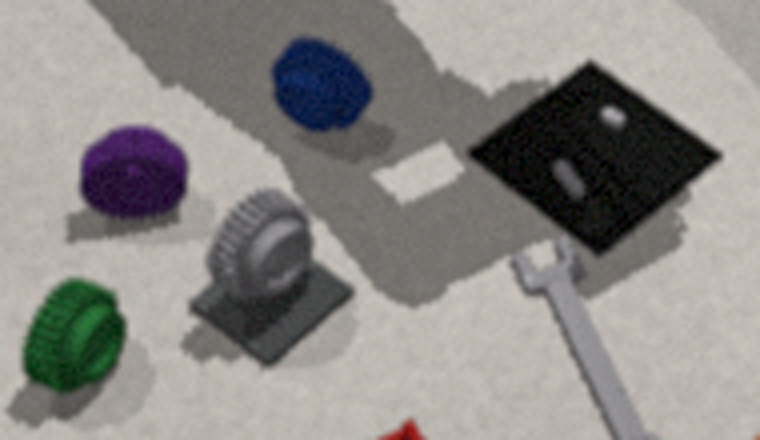

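Confirmed: the steel gear in its saddle (scene 205,318) and the long key (wrist 313,351), the lower and longer bar. Now I'll measure the key's direction and the saddle's yaw.

```bash
cat >> h.py <<'E'
def raydir(c,u,v):
    d=np.stack([(u-c['cx'])/c['fx'],(v-c['cy'])/c['fy'],np.ones(len(u))],1)@c['R']
    return -c['R'].T@c['t'],d
def onplane(c,u,v,z):
    o,d=raydir(c,np.asarray(u,float),np.asarray(v,float)); s=(z-o[2])/d[:,2]; return o+d*s[:,None]
E
python3 - <<'E'
from h import *
for n,x in [('wrist',(540,-140)),('side',(540,-140)),('scene',(540,-140))]:
    c=cam(n)
    for P0 in [(.542,-.138,.009),(.518,-.087,.009)]:
        u0,v0=proj(c,P0)[0]
        g=c['img'].astype(int).sum(2); m=np.zeros_like(g,bool)
        r=22 if n=='wrist' else 12
        a,b=int(v0),int(u0); m[a-r:a+r,b-r:b+r]=g[a-r:a+r,b-r:b+r]>190
        k,l,st,ce=cv2.connectedComponentsWithStats(m.astype(np.uint8))
        i=1+np.argmin(abs(ce[1:]-[u0,v0]).sum(1)) if k>1 else 0
        v,u=np.nonzero(l==i)
        Q=onplane(c,u,v,.009)[:,:2]
        r_=cv2.minAreaRect((Q*1000).astype(np.float32)); w=np.linalg.eigh(np.cov(Q.T))[1][:,1]
        print(n,len(u),Q.mean(0).round(4),r_,np.degrees(np.arctan(w[1]/w[0])).round(1))
E
```

```text
wrist 189 [ 0.5423 -0.1378] ((542.6068115234375, -137.51589965820312), (26.782405853271484, 7.730744361877441), 0.03182116523385048) -2.2
wrist 169 [ 0.518  -0.0867] ((517.7858276367188, -86.5456314086914), (17.549436569213867, 10.820185661315918), 17.10799217224121) 22.7
side 78 [ 0.5419 -0.1394] ((542.135986328125, -139.54812622070312), (13.842190742492676, 28.678293228149414), 88.87966918945312) 0.6
side 51 [ 0.5175 -0.088 ] ((517.2510986328125, -87.75983428955078), (15.905932426452637, 17.329181671142578), 79.26720428466797) 30.1
scene 31 [ 0.543  -0.1381] ((542.53271484375, -138.04470825195312), (8.464738845825195, 28.037378311157227), 85.15226745605469) -7.4
scene 26 [ 0.5169 -0.087 ] ((516.1641845703125, -87.00773620605469), (12.873292922973633, 17.41855239868164), 54.85987854003906) -1.7
```

```bash
python3 -m jog '-5 -40 40 0 0 7 .3; -8 -75 60 0 0 14 .4; -8 -110 60 0 0 21 .5; -8 -138 60 0 0 28 .6;-8 -138 60 0 0 35 .65;-8 -138 60 0 0 42 .65;-8 -138 60 0 0 49 .65;-8 -138 60 0 0 56 .65;-8 -138 60 0 0 63 .65;-8 -138 60 0 0 70 .65' 15; python3 -m jog '0 0 0 0 0 7 .65;0 0 0 0 0 14 .65;0 0 0 0 0 20 .65;0 0 0 0 0 20 .65'
```

```text
time_s: 3.23
ee_pos: [0.542, -0.138, 0.2654]
eef_rot: [-1.571, 0.0, -0.343]
force: [0.2, 0.5, 0.3]
grip_width: 0.0341
time_s: 3.57
ee_pos: [0.542, -0.1381, 0.2654]
eef_rot: [-1.571, 0.0, 0.011]
force: [-0.8, 1.4, 0.2]
grip_width: 0.0326
```

Run:
```python
from h import *
for n in ['scene','side','wrist']:
    c=cam(n); save(c,n+'1'); np.savez('c_'+n+'1.npz',**c)
    if n=='scene': save(c,'sst1',(320,160,430,280),5)
    if n=='side': save(c,'dst1',(240,150,370,260),5)
```

```text
(no output)
```

View pics/wrist1.png

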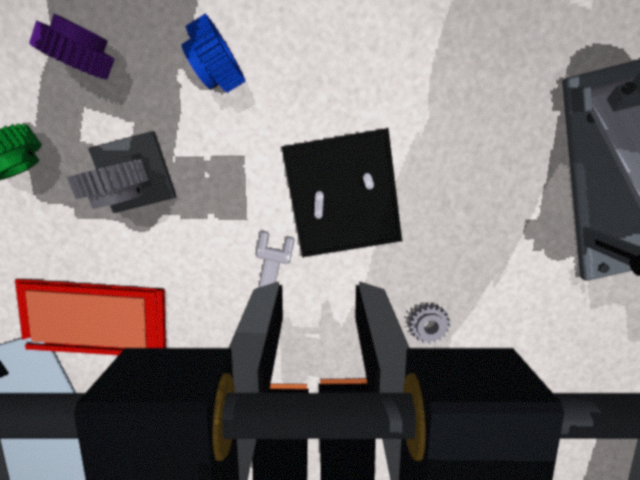

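View pics/sst1.png

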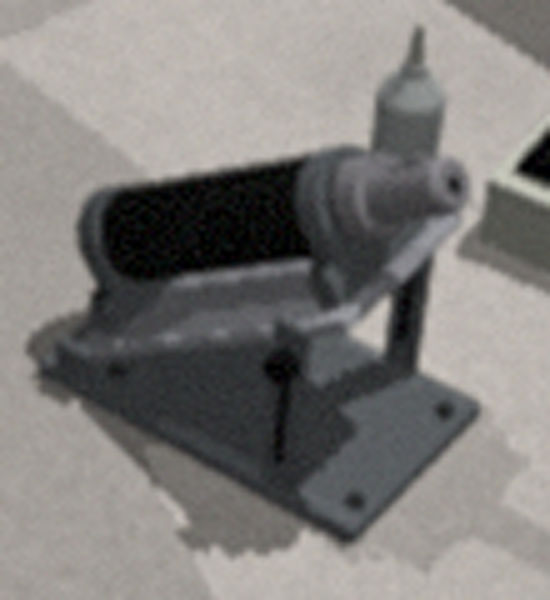

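View pics/dst1.png

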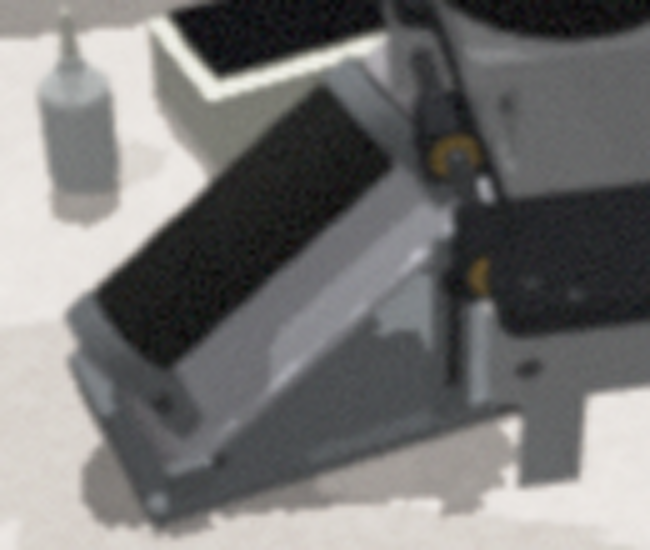

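```bash
cat > fit.py <<'E'
from h import *
from scipy.optimize import least_squares
def fit(cs,zfree=False):
    P=[]
    for c in cs:
        p,u,v=pts(c); k=(p[:,0]>.38)&(p[:,0]<.68)&(p[:,1]>.08)&(p[:,1]<.28)&(p[:,2]>.06)&(p[:,2]<.26); P.append(p[k])
    P=np.vstack(P)
    def geo(x):
        yaw,sx,sy,sz=x; a=np.radians(35)
        e=np.array([np.cos(a)*np.cos(yaw),np.cos(a)*np.sin(yaw),np.sin(a)]); d=P-[sx,sy,sz]
        s=d@e; q=d-np.outer(s,e); r=np.linalg.norm(q,axis=1)
        n=np.array([-np.sin(a)*np.cos(yaw),-np.sin(a)*np.sin(yaw),np.cos(a)])
        return s,r,q@n
    def res(x):
        x=np.r_[x,.18][:4]
        s,r,h=geo(x)
        out=np.full(len(s),.006)
        k=(s>-.18)&(s<-.05)&(h>0); out[k]=r[k]-.0275
        k=(s>-.015)&(s<-.002)&(h>-.01); out[k]=np.clip(r[k]-.022,-.006,.006)
        k=(s>.003)&(s<.041)&(h>-.012); out[k]=np.clip(r[k]-.015,-.006,.006)
        # end face
        k=(s>.041)&(s<.052)&(r<.011); out[k]=s[k]-.046
        return np.clip(out,-.006,.006)
    best=None
    for yaw in np.radians([0,10,20,30,40]):
      for sx in [.54,.57,.6]:
        for sy in [.16,.19,.22]:
          x0=[yaw,sx,sy]+([.18] if zfree else [])
          r=least_squares(res,x0,x_scale=[.1]+[.01]*(len(x0)-1),diff_step=1e-4)
          if best is None or r.cost<best.cost: best=r
    s,r,h=geo(np.r_[best.x,.18][:4])
    return best,P,s,r,h
if __name__=='__main__':
    C={n:dict(np.load(f'c_{n}1.npz')) for n in ['scene','side']}
    for L in (['scene'],['scene','side']):
      for zf in (False,True):
        b,P,s,r,h=fit([C[n] for n in L],zf); print(L,b.x.round(4),np.degrees(b.x[0]).round(2),b.cost, b.fun[abs(b.fun)<.0059].std(), (abs(b.fun)<.0059).sum(),len(P))
        for lo in np.arange(-.2,.06,.01):
            k=(s>lo)&(s<lo+.01)&(h>.0)&(r<.05)
            if zf: print(round(lo,3),k.sum(),np.percentile(r[k],[10,50,90]).round(4) if k.sum() else '')
E
python3 fit.py
```

```text
['scene'] [0.2535 0.5697 0.206 ] 14.53 0.030247527736853776 0.002087630593809202 746 2335
['scene'] [0.2534 0.5703 0.2066 0.1817] 14.52 0.03020797075493762 0.0020090426876951035 740 2335
-0.2 44 [0.025  0.0284 0.0308]
-0.19 33 [0.0243 0.0273 0.0297]
-0.18 34 [0.0246 0.0271 0.0297]
-0.17 38 [0.0242 0.0269 0.0296]
-0.16 34 [0.0244 0.0277 0.0301]
-0.15 35 [0.0245 0.028  0.0302]
-0.14 38 [0.0253 0.0276 0.0297]
-0.13 42 [0.0252 0.028  0.0299]
-0.12 33 [0.0252 0.0278 0.0302]
-0.11 37 [0.0255 0.0274 0.0296]
-0.1 39 [0.0247 0.0276 0.0303]
-0.09 36 [0.026  0.0278 0.0301]
-0.08 46 [0.0252 0.0275 0.0298]
-0.07 35 [0.0245 0.028  0.0299]
-0.06 48 [0.0255 0.0279 0.0303]
-0.05 38 [0.0258 0.0282 0.0294]
-0.04 39 [0.0266 0.029  0.0306]
-0.03 85 [0.021  0.0265 0.0301]
-0.02 36 [0.0204 0.0222 0.0286]
-0.01 59 [0.0158 0.0209 0.0235]
0.0 38 [0.0129 0.0162 0.0224]
0.01 28 [0.0141 0.0156 0.0177]
0.02 19 [0.0123 0.015  0.0183]
0.03 33 [0.0124 0.0151 0.018 ]
0.04 42 [0.0044 0.0114 0.0177]
0.05 0 
['scene', 'side'] [0.2562 0.5693 0.2059] 14.68 0.06410015425073996 0.001821599949192796 1819 5212
['scene', 'side
[... 206 characters left out ...]
.0274 0.0298]
-0.16 119 [0.0252 0.0273 0.0299]
-0.15 116 [0.0253 0.0274 0.0299]
-0.14 122 [0.0254 0.0278 0.0302]
-0.13 113 [0.0258 0.0277 0.0301]
-0.12 124 [0.0255 0.0277 0.0302]
-0.11 119 [0.0254 0.0274 0.0291]
-0.1 124 [0.0255 0.0279 0.0297]
-0.09 119 [0.0255 0.0278 0.0299]
-0.08 126 [0.0252 0.0277 0.03  ]
-0.07 120 [0.0254 0.0277 0.0298]
-0.06 127 [0.0259 0.0279 0.03  ]
-0.05 124 [0.0262 0.028  0.0298]
-0.04 126 [0.0242 0.0285 0.0309]
-0.03 154 [0.0247 0.0288 0.0312]
-0.02 104 [0.0191 0.0228 0.0295]
-0.01 58 [0.0165 0.022  0.0236]
0.0 50 [0.0147 0.0177 0.023 ]
0.01 25 [0.0125 0.0158 0.017 ]
0.02 29 [0.0131 0.0155 0.0179]
0.03 26 [0.0124 0.0156 0.0179]
0.04 56 [0.0056 0.0124 0.0174]
0.05 0
```

Run:
```python
from h import *
c=dict(np.load('c_wrist1.npz'))
for P0 in [(.542,-.138,.009),(.518,-.087,.009)]:
    u0,v0=proj(c,P0)[0]; g=c['img'].astype(int).sum(2); m=np.zeros_like(g,bool); r=22
    a,b=int(v0),int(u0); m[a-r:a+r,b-r:b+r]=g[a-r:a+r,b-r:b+r]>230
    v,u=np.nonzero(m)
    Q=onplane(c,u,v,.009)[:,:2]; w=np.linalg.eigh(np.cov(Q.T))[1][:,1]
    print(u0,v0,len(u),Q.mean(0).round(4),np.degrees(np.arctan(w[1]/w[0])).round(1), cv2.minAreaRect((Q*1000).astype(np.float32)))
```

```text
318.3481180255752 204.04105878666152 241 [ 0.5425 -0.138 ] -5.2 ((549.9690551757812, -142.38778686523438), (18.314682006835938, 44.45246887207031), 59.44475555419922)
367.98809328283045 181.07483844597414 141 [ 0.5178 -0.0869] 19.9 ((517.74365234375, -86.88424682617188), (17.33979034423828, 9.347685813903809), 20.045108795166016)
```

```bash
python3 -m jog '0 0 -40 0 0 -2.5 .65;0 0 -80 0 0 -2.5 .65;0 0 -120 0 0 -2.5 .7;0 0 -160 0 0 -2.5 .75;0 0 -195 0 0 -2.5 .75;0 0 -225 0 0 -2.5 .75;0 0 -225 0 0 -2.5 .75' 15
python3 - <<'E'
from h import *
c=cam('wrist'); save(c,'wk2',(240,240,400,400),4)
E
```

```text
time_s: 4.3
ee_pos: [0.539, -0.1371, 0.0349]
eef_rot: [-1.568, 0.009, -0.044]
force: [-0.5, 0.6, -0.1]
grip_width: 0.0237
```

View pics/wk2.png

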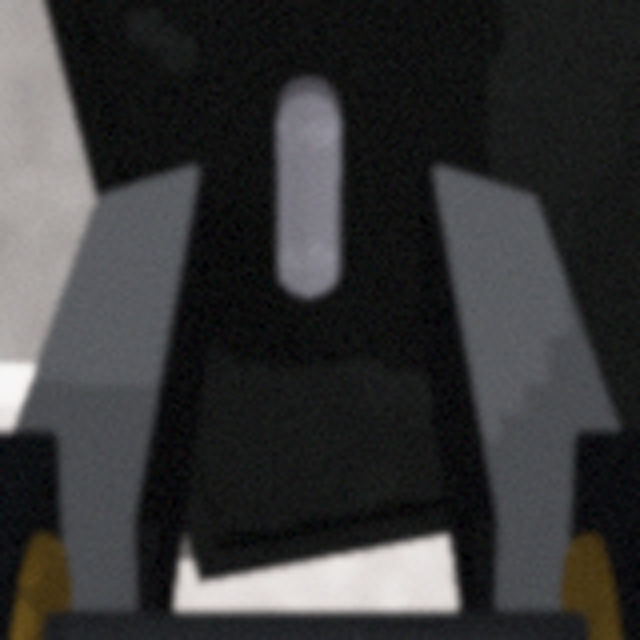

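Run:
```python
from h import *
print(get_obs()['ee_pos'],get_obs()['eef_rot'])
c=cam('wrist')
print(onplane(c,[317.3,317.3,317.3],[286.8,259,314.5],.009).round(4))
```

```text
[ 0.54061198 -0.13762953  0.03845577] [-1.56947843  0.00484987 -0.04375072]
[[ 0.5449 -0.1382  0.009 ]
 [ 0.5296 -0.1375  0.009 ]
 [ 0.5607 -0.1389  0.009 ]]
```

```bash
python3 -m jog '2 0 -15 0 0 0 .75;2 -0.5 -26 0 0 0 .75;2 -0.5 -32 0 0 0 .75;2 -0.5 -32 0 0 0 .75;2 -0.5 -32 0 0 0 .75' 15
python3 - <<'E'
from h import *
c=cam('wrist'); save(c,'wk3',(240,240,400,400),4); print(get_obs()['ee_pos'],get_obs()['eef_rot'])
E
```

```text
time_s: 4.82
ee_pos: [0.5443, -0.1386, 0.0096]
eef_rot: [-1.571, 0.0, -0.044]
force: [0.0, 0.3, -1.1]
grip_width: 0.0232
[ 0.5444092  -0.13869405  0.00975419] [-1.57081449e+00 -9.68278565e-05 -4.34390668e-02]
```

View pics/wk3.png

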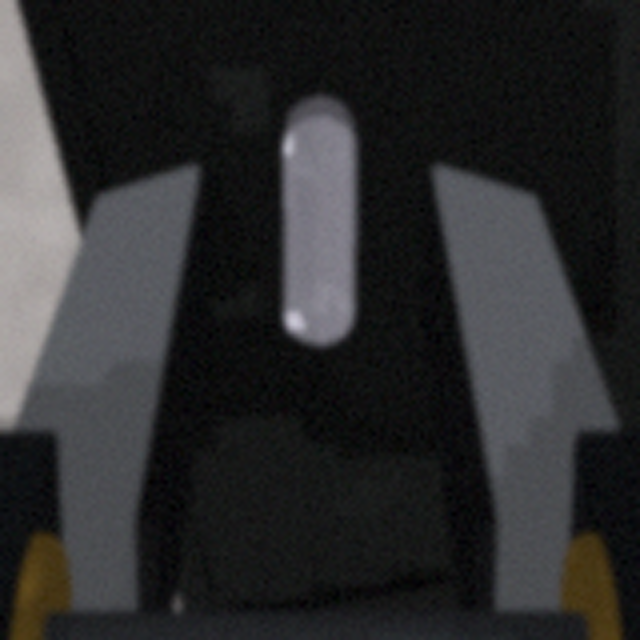

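```bash
python3 -m jog '0 0 -3.5 0 0 0 .75;0 0 -3.5 0 0 0 .75;0 0 -3.5 0 0 0 .75' 15
python3 - <<'E'
from h import *
c=cam('wrist'); save(c,'wk4',(240,240,400,400),4); o=get_obs();print(o['ee_pos'],o['eef_rot'],o['force'])
g=c['img'].astype(int).sum(2)[240:400,290:350]
m=(g>300).astype(np.uint8); k,l,st,ce=cv2.connectedComponentsWithStats(m); i=l[55,30]; print(i,st[i],ce[i]+[290,240])
v,u=np.nonzero(l==i); Q=onplane(c,u+290,v+240,.009); print(Q.mean(0),np.ptp(Q,axis=0), (Q.max(0)+Q.min(0))/2)
E
```

```text
time_s: 5.12
ee_pos: [0.5445, -0.1387, 0.0065]
eef_rot: [-1.571, -0.0, -0.043]
force: [-0.2, 0.0, 0.5]
grip_width: 0.0235
[ 0.54449712 -0.13871377  0.00647314] [-1.57089266e+00 -3.05578474e-04 -4.34667142e-02] [ 1.10933739 -0.53142193  0.03815578]
1 [ 21  30  18  58 946] [319.4154334  298.41754757]
[ 0.54229826 -0.13803998  0.009     ] [0.02772519 0.00861704 0.        ] [ 0.54252077 -0.13809692  0.009     ]
```

```bash
python3 -m jog '-2 0.5 -0.5 0 0 0 .75;-2 0.5 -0.5 0 0 0 .75;-2 0.5 -0.5 0 0 0 .9;-2 0.5 -0.5 0 0 0 1;-2 0.5 -0.5 0 0 0 1;-2 0.5 -0.5 0 0 0 1;-2 0.5 -0.5 0 0 0 1' 20
```

```text
time_s: 5.75
ee_pos: [0.5425, -0.1382, 0.006]
eef_rot: [-1.571, -0.0, -0.043]
force: [-0.4, 0.3, 0.2]
grip_width: 0.0073
```

```bash
python3 -m jog '0 0 15 0 0 0 1;0 0 50 0 0 0 1;0 0 90 0 0 0 1;0 0 130 0 0 0 1;0 0 160 0 0 0 1;0 0 160 0 0 0 1' 20
python3 - <<'E'
from h import *
c=cam('wrist'); save(c,'wk5',(240,240,400,400),4); np.savez('c_key.npz',**c,ee=get_obs()['ee_pos'],er=get_obs()['eef_rot']); print(get_obs()['ee_pos'])
E
```

```text
time_s: 6.25
ee_pos: [0.5447, -0.1389, 0.1726]
eef_rot: [-1.574, -0.01, -0.043]
force: [-0.3, -0.4, 1.0]
grip_width: 0.0074
[ 0.54371225 -0.13859873  0.16914233]
```

View pics/wk5.png

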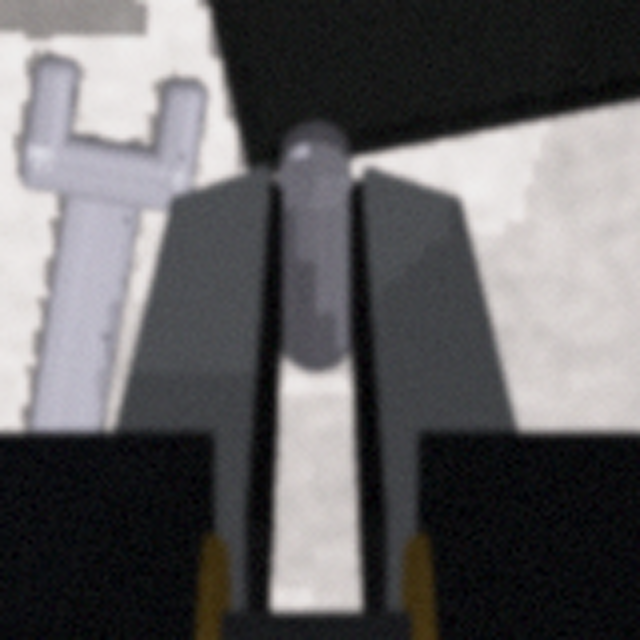

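```bash
cat >> h.py <<'E'
from scipy.spatial.transform import Rotation as Ro
PSI=np.radians(14.6); SEAT=np.array([.569,.2055,.18])
def frame(th=0,psi=None,el=35):
    p=PSI if psi is None else psi; a=np.radians(el)
    e=np.array([np.cos(a)*np.cos(p),np.cos(a)*np.sin(p),np.sin(a)]); n0=np.array([-np.sin(a)*np.cos(p),-np.sin(a)*np.sin(p),np.cos(a)])
    y0=np.cross(n0,e); t=np.radians(th)  # frame y = z x x
    n=n0*np.cos(t)-y0*np.sin(t)
    return e,np.cross(n,e),n
def toolR(e,n): return np.stack([e,-n,np.cross(e,-n)],1)
def goto(P,R):
    o=get_obs(); R0=Ro.from_euler('xyz',o['eef_rot']).as_matrix()
    rv=Ro.from_matrix(R@R0.T).as_rotvec(degrees=True)
    print('shift mm',((np.array(P)-o['ee_pos'])*1000).round(1),'turn',rv.round(2),'|',np.linalg.norm(rv).round(1),'ee',o['ee_pos'].round(4),'F',np.round(o['force'],1),'t',o['time_s'],'w',round(o['grip_width'],4))
def inseat(P,th=0):
    e,y,n=frame(th); return (np.atleast_2d(P)-SEAT)@np.stack([e,y,n],1)
E
python3 - <<'E'
from h import *
e,y,n=frame(0); slot=SEAT+.019*e+.011*n; print(e,y,n,slot)
goto(slot+.09*n,toolR(e,n))
E
```

```text
[0.79270095 0.20648313 0.57357644] [-2.52069358e-01  9.67709170e-01  1.38777878e-17] [-0.55505518 -0.14458104  0.81915204] [0.57795571 0.20783279 0.19990862]
shift mm [-15.7 333.4 104.5] turn [  3.76 -34.58  16.59] | 38.5 ee [ 0.5437 -0.1386  0.1691] F [ 0.4  0.1 -1. ] t 6.3 w 0.0073
```

```bash
python3 -m jog '0 20 40 0.5 -5 2.5 1;-2 55 80 1 -10 5 1;-4 95 110 1.5 -16 8 1;-6 135 120 2 -22 10.5 1;-8 175 120 2.6 -28 13 1;-10 215 120 3.8 -34.6 16.6 1;-12 255 115 3.8 -34.6 16.6 1;-14 295 110 3.8 -34.6 16.6 1;-16 333 105 3.8 -34.6 16.6 1;-16 333 105 3.8 -34.6 16.6 1' 20
python3 - <<'E'
from h import *
c=cam('wrist'); save(c,'ws1'); np.savez('c_ws1.npz',**c,ee=get_obs()['ee_pos'],er=get_obs()['eef_rot'])
e,y,n=frame(0); slot=SEAT+.019*e+.011*n; goto(slot+.09*n,toolR(e,n))
E
```

```text
time_s: 7.13
ee_pos: [0.5263, 0.1986, 0.2721]
eef_rot: [-1.57, -0.609, 0.258]
force: [0.1, -1.0, -1.3]
grip_width: 0.0072
shift mm [ 1.6 -3.6  1.8] turn [-0.01 -0.14 -0.24] | 0.3 ee [0.5264 0.1985 0.2718] F [ 0.4  0.4 -0.3] t 7.1833 w 0.0071
```

View pics/ws1.png

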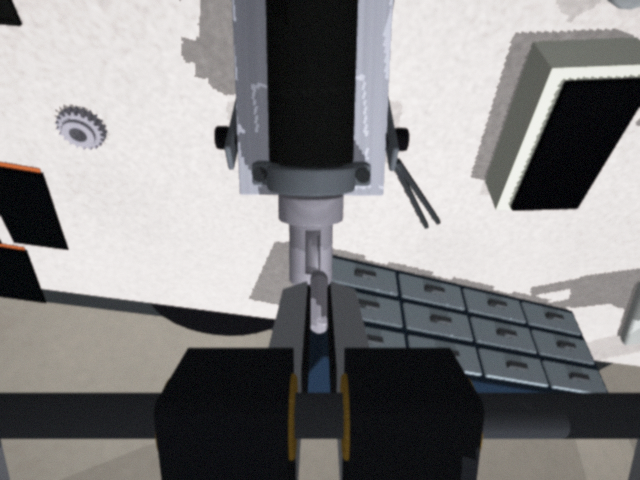

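Run:
```python
from h import *
c=dict(np.load('c_ws1.npz')); save(c,'ws1z',(260,180,380,300),5)
for s,h in [(0,15),(.046,.015),(.004,.015),(.034,.015)]:
    pass
e,y,n=frame(0)
for s in (-.005,.0,.004,.034,.046):
    for yy in (-.015,0,.015):
        P=SEAT+s*e+yy*y+np.sqrt(.015**2-yy**2)*n; print(s,yy,proj(c,P).round(1))
```

```text
-0.005 -0.015 [[289.4 210.5]]
-0.005 0 [[311.4 214.9]]
-0.005 0.015 [[334.  210.6]]
0.0 -0.015 [[289.5 217.8]]
0.0 0 [[311.4 222.6]]
0.0 0.015 [[333.9 217.9]]
0.004 -0.015 [[289.6 223.6]]
0.004 0 [[311.4 228.7]]
0.004 0.015 [[333.9 223.7]]
0.034 -0.015 [[290.3 265.7]]
0.034 0 [[311.5 272.8]]
0.034 0.015 [[333.4 265.8]]
0.046 -0.015 [[290.5 282. ]]
0.046 0 [[311.6 289.8]]
0.046 0.015 [[333.2 282. ]]
```

View pics/ws1z.png

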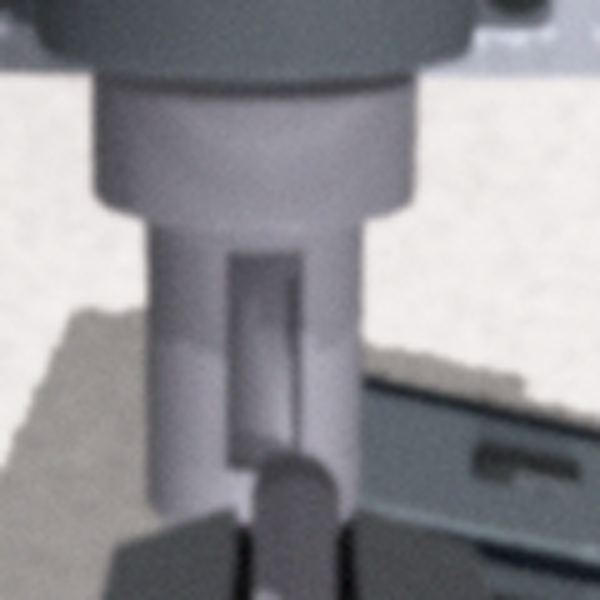

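Run:
```python
from h import *
c=dict(np.load('c_ws1.npz')); R=Ro.from_euler('xyz',c['er']).as_matrix(); T=c['ee']
for x,yy in [(-.014,-.003),(.014,-.003),(0,-.003)]:
    print('key',x,proj(c,T+R@[x,yy,0]).round(1))
for th in (-4,-6,-8,-10):
    e,y,n=frame(th)
    for hw in (.0047,.0054):
        h=np.sqrt(.015**2-hw**2)
        print(th,hw,[proj(c,SEAT-.0004*frame(0)[1]+s*e+w*y+h*n).round(1).tolist()[0] for w in(-hw,hw) for s in (.015,)])
save(c,'ws1k',(270,250,370,350),6)
```

```text
key -0.014 [[317.6 272.9]]
key 0.014 [[317.7 330.5]]
key 0 [[317.6 302.2]]
-4 0.0047 [[305.2, 245.0], [319.6, 244.7]]
-4 0.0054 [[304.1, 244.9], [320.6, 244.6]]
-6 0.0047 [[306.0, 245.0], [320.3, 244.6]]
-6 0.0054 [[304.9, 245.0], [321.3, 244.5]]
-8 0.0047 [[306.8, 245.1], [321.1, 244.6]]
-8 0.0054 [[305.7, 245.0], [322.1, 244.4]]
-10 0.0047 [[307.6, 245.1], [321.8, 244.5]]
-10 0.0054 [[306.4, 245.1], [322.7, 244.3]]
```

View pics/ws1k.png

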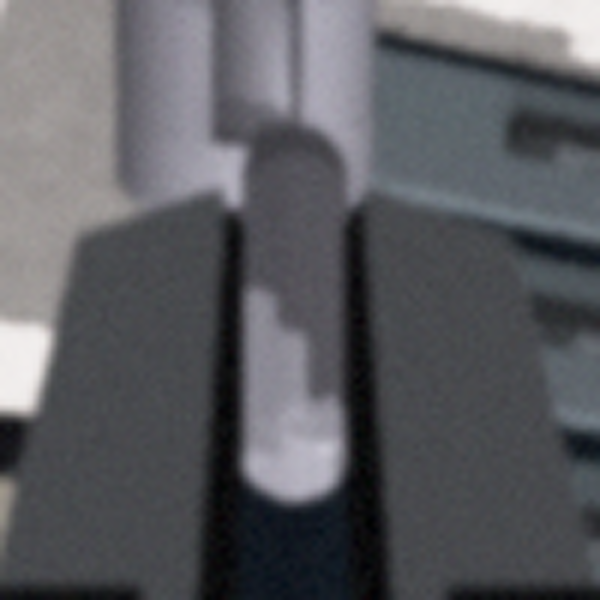

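```bash
sed -i 's/SEAT=np.array(.*/SEAT=np.array([.5694,.2040,.18])/' h.py
python3 - <<'E'
from h import *
e,y,n=frame(-6.5); goto(SEAT+.019*e+.026*n,toolR(e,n))
E
```

```text
shift mm [ 42.9   8.6 -59.8] turn [-5.17 -1.5  -3.97] | 6.7 ee [0.5264 0.1985 0.2718] F [ 0.4  0.4 -0.3] t 7.1833 w 0.0071
```

```bash
python3 -m jog '8 2 -10 -1 -.3 -.8 1;18 4 -24 -2 -.6 -1.6 1;28 6 -38 -3 -.9 -2.4 1;37 8 -51 -4.2 -1.2 -3.2 1;43 8.6 -60 -5.2 -1.5 -4 1;43 8.6 -60 -5.2 -1.5 -4 1;43 8.6 -60 -5.2 -1.5 -4 1;43 8.6 -60 -5.2 -1.5 -4 1' 20
python3 - <<'E'
from h import *
e,y,n=frame(-6.5); goto(SEAT+.019*e+.026*n,toolR(e,n))
c=cam('wrist'); save(c,'ws2',(260,200,380,320),6);np.savez('c_ws2.npz',**c,ee=get_obs()['ee_pos'],er=get_obs()['eef_rot'])
c=cam('scene'); save(c,'sc2',(360,160,440,240),7)
c=cam('side'); save(c,'sd2',(290,130,390,230),6)
E
```

```text
time_s: 7.85
ee_pos: [0.5693, 0.2066, 0.212]
eef_rot: [-1.684, -0.61, 0.254]
force: [-0.6, -0.8, -0.3]
grip_width: 0.0073
shift mm [0.1 0.4 0.1] turn [ 0.01 -0.02  0.03] | 0.0 ee [0.5693 0.2066 0.212 ] F [-0.6 -0.8 -0.3] t 7.85 w 0.0073
```

View pics/ws2.png

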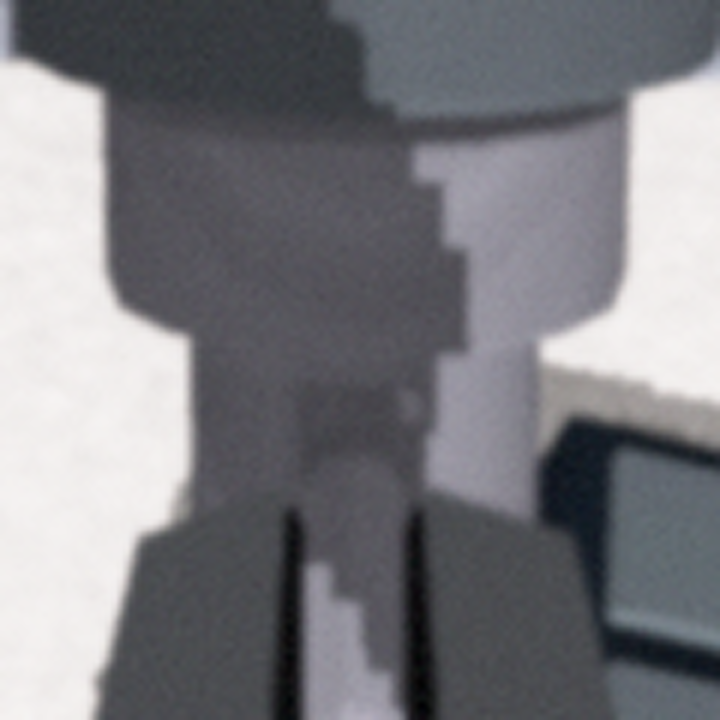

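View pics/sc2.png

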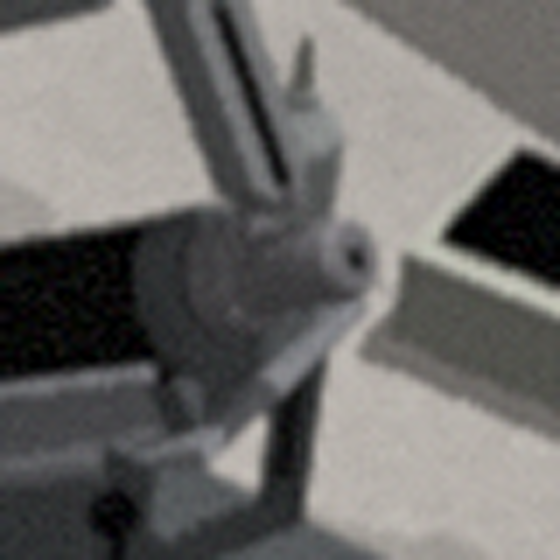

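View pics/sd2.png

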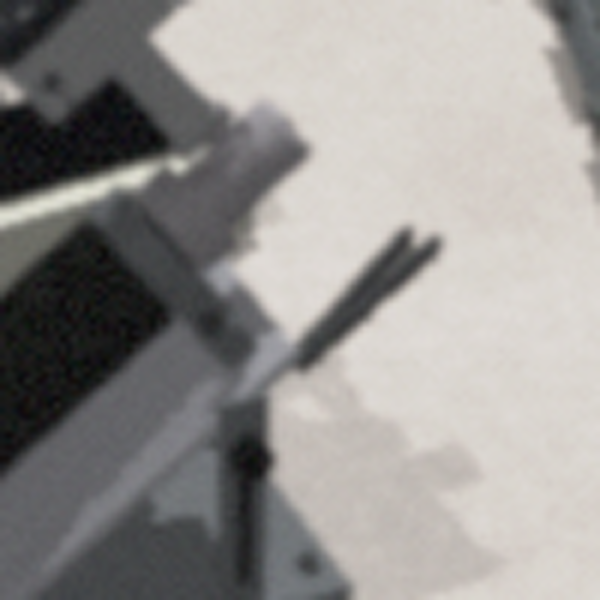

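Run:
```python
from h import *
c=dict(np.load('c_ws2.npz'))
im=c['img'][250:300,285:355,::-1].astype(float)
im=np.clip((im-40)*255/90,0,255).astype(np.uint8)
cv2.imwrite('pics/ws2e.png',cv2.resize(im,None,fx=11,fy=11,interpolation=cv2.INTER_CUBIC))
R=Ro.from_euler('xyz',c['er']).as_matrix(); T=c['ee']
for x,yy in [(-.014,-.003),(-.014,.004),(.014,-.003),(0,-.003)]: print('key',x,yy,proj(c,T+R@[x,yy,0]).round(1))
for th in (-3.5,-6.5,-9.5):
    e,y,n=frame(th)
    for hw in (.0047,.0054):
        h=np.sqrt(.015**2-hw**2)
        print(th,hw,[proj(c,SEAT+s*e+w*y+h*n).round(1).tolist()[0] for w in(-hw,hw) for s in (.004,.008)], 'floor',[proj(c,SEAT+s*e+w*y+.011*n).round(1).tolist()[0] for w in(-.0047,.0047) for s in (.004,.008)])
e,y,n=frame(-6.5)
print([proj(c,SEAT+s*e+w*y+0.003*n).round(1).tolist()[0] for w in(-.015,.015) for s in (.0,.01)],[proj(c,SEAT-.008*e+w*y+0.003*n).round(1).tolist()[0] for w in(-.022,.022)])
```

```text
key -0.014 -0.003 [[318.1 274.1]]
key -0.014 0.004 [[318.1 269. ]]
key 0.014 -0.003 [[318.1 331.9]]
key 0 -0.003 [[318.1 303.5]]
-3.5 0.0047 [[307.5, 261.2], [307.6, 269.2], [327.3, 261.5], [327.2, 269.5]] floor [[308.1, 259.2], [308.1, 267.1], [327.5, 259.5], [327.5, 267.4]]
-3.5 0.0054 [[306.1, 261.0], [306.2, 269.0], [328.8, 261.4], [328.7, 269.4]] floor [[308.1, 259.2], [308.1, 267.1], [327.5, 259.5], [327.5, 267.4]]
-6.5 0.0047 [[309.1, 261.4], [309.1, 269.4], [328.9, 261.4], [328.8, 269.4]] floor [[309.2, 259.3], [309.3, 267.2], [328.7, 259.3], [328.7, 267.2]]
-6.5 0.0054 [[307.6, 261.2], [307.7, 269.2], [330.3, 261.2], [330.3, 269.2]] floor [[309.2, 259.3], [309.3, 267.2], [328.7, 259.3], [328.7, 267.2]]
-9.5 0.0047 [[310.7, 261.5], [310.7, 269.5], [330.4, 261.2], [330.3, 269.2]] floor [[310.4, 259.5], [310.5, 267.4], [329.9, 259.2], [329.8, 267.0]]
-9.5 0.0054 [[309.2, 261.4], [309.2, 269.4], [331.8, 261.0], [331.8, 269.0]] floor [[310.4, 259.5], [310.5, 267.4], [329.9, 259.2], [329.8, 267.0]]
[[288.9, 246.9], [289.2, 266.0], [349.0, 246.9], [348.7, 265.9]] [[274.4, 231.3], [363.5, 231.3]]
```

View pics/ws2e.png

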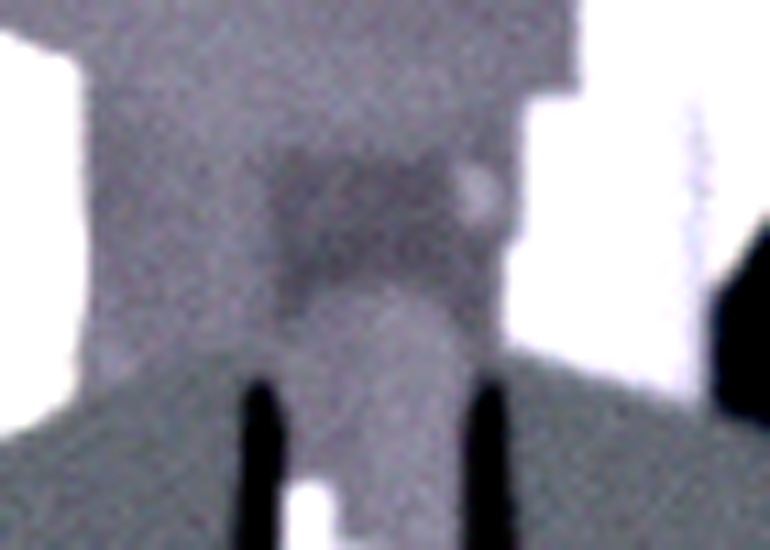

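Run:
```python
from h import *
e,y,n=frame(-6.5); print(e,y,n)
d=(.4*e+.4*y); print('offs',d)
for k in (4,8,10,11): print(k,(d-k*n).round(1))
```

```text
[0.79270095 0.20648313 0.57357644] [-0.18761499  0.97785564 -0.09273064] [-0.58002226 -0.03410387  0.81388642]
offs [0.24203438 0.47373551 0.19233832]
4 [ 2.6  0.6 -3.1]
8 [ 4.9  0.7 -6.3]
10 [ 6.   0.8 -7.9]
11 [ 6.6  0.8 -8.8]
```

```bash
python3 -m jog '1.2 0.5 -1.4 0 0 0 1;2.6 0.6 -3.1 0 0 0 1;3.8 0.6 -4.7 0 0 0 1;4.9 .7 -6.3 0 0 0 1;4.9 .7 -6.3 0 0 0 1' 20
python3 - <<'E'
from h import *
c=cam('wrist'); o=get_obs(); print(inseat(o['ee_pos'],-6.5).round(4),o['force'].round(1))
im=c['img'][240:310,275:365,::-1].astype(float)
im=np.clip((im-40)*255/90,0,255).astype(np.uint8)
cv2.imwrite('pics/ws3e.png',cv2.resize(im,None,fx=8,fy=8,interpolation=cv2.INTER_CUBIC))
E
```

```text
time_s: 8.42
ee_pos: [0.5744, 0.2074, 0.2058]
eef_rot: [-1.684, -0.611, 0.254]
force: [0.3, -0.0, -0.4]
grip_width: 0.0075
[[0.0195 0.     0.0182]] [-0.1 -0.5  0.8]
```

View pics/ws3e.png

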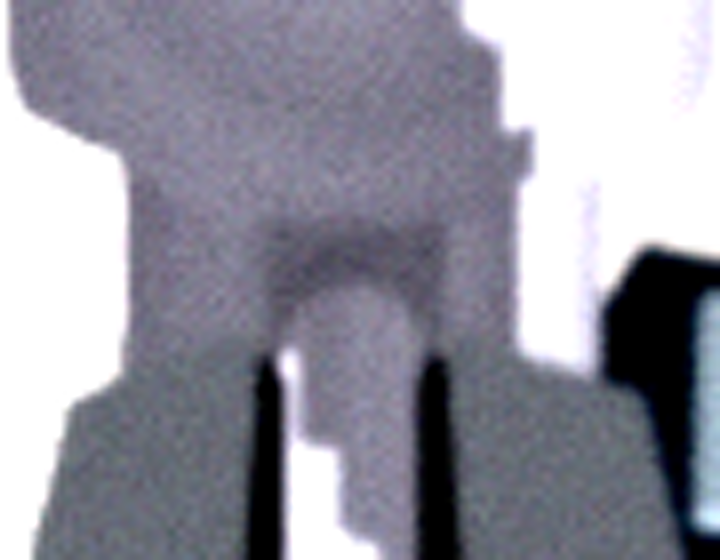

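```bash
python3 -m jog '0.6 0 -0.8 0 0 0 1;1.2 0.1 -1.6 0 0 0 1;1.5 0.1 -2.0 0 0 0 1;1.5 .1 -2.0 0 0 0 1' 20
python3 - <<'E'
from h import *
o=get_obs(); print(inseat(o['ee_pos'],-6.5).round(4),o['force'].round(1))
E
```

```text
time_s: 8.8
ee_pos: [0.5759, 0.2075, 0.2038]
eef_rot: [-1.684, -0.611, 0.254]
force: [0.4, -0.7, -0.2]
grip_width: 0.0072
[[0.0195 0.     0.0155]] [ 0.4 -0.7 -0.2]
```

```bash
python3 -m jog '0.3 0 -0.4 0 0 0 1;0.6 0 -0.8 0 0 0 1;0.6 0 -0.8 0 0 0 1' 20
python3 - <<'E'
from h import *
c=cam('wrist'); o=get_obs(); print(inseat(o['ee_pos'],-6.5).round(4),o['force'].round(1))
im=c['img'][240:310,275:365,::-1].astype(float)
im=np.clip((im-40)*255/90,0,255).astype(np.uint8)
cv2.imwrite('pics/ws4e.png',cv2.resize(im,None,fx=8,fy=8,interpolation=cv2.INTER_CUBIC))
c=cam('side'); save(c,'sd4',(290,130,390,230),6)
E
```

```text
time_s: 9.05
ee_pos: [0.5765, 0.2075, 0.203]
eef_rot: [-1.684, -0.611, 0.254]
force: [-0.0, 0.4, 0.5]
grip_width: 0.0077
[[ 0.0196 -0.      0.0145]] [ 0.3  0.3 -0.3]
```

View pics/ws4e.png

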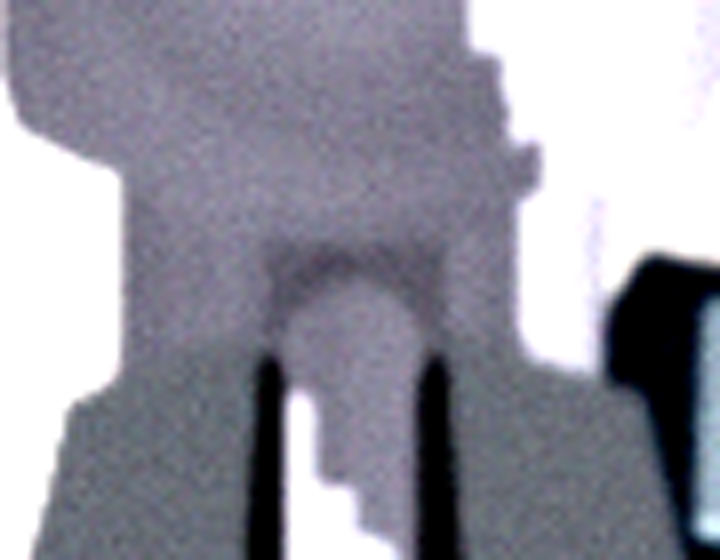

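View pics/sd4.png

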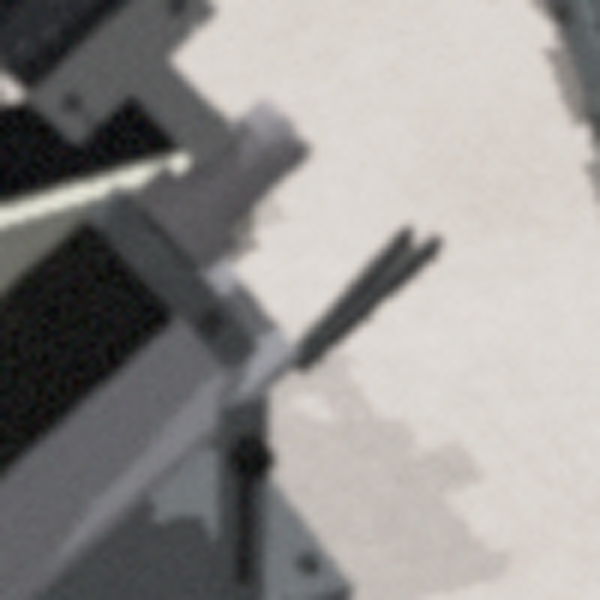

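Run:
```python
from h import *
from scipy.optimize import least_squares
c=cam('wrist'); o=get_obs(); R=Ro.from_euler('xyz',o['eef_rot']).as_matrix(); T=o['ee_pos']
m=np.zeros((480,640),bool); m[262:284,288:352]=1
P,u,v=pts(c,m); q=(P-T)@R
k=(q[:,0]>-.022)&(q[:,0]<-.012)&(abs(q[:,2])<.014)&(q[:,1]<.02)
# key
kk=(abs(u-319)<6)&(v>277)
print('key top y',np.median(q[kk,1]),kk.sum())
k&=(abs(q[:,2])>.0055)
f=lambda p: np.hypot(q[k,1]-p[0],q[k,2]-p[1])-.015
r=least_squares(f,[.015,0],loss='soft_l1',f_scale=.001); print(k.sum(),r.x,np.std(f(r.x)))
m=np.zeros((480,640),bool); m[200:262,270:370]=1
P,u,v=pts(c,m); q=(P-T)@R
k=(q[:,0]>-.033)&(q[:,0]<-.022)&(abs(q[:,2])<.02)&(q[:,1]<.02)
f=lambda p: np.hypot(q[k,1]-p[0],q[k,2]-p[1])-.022
r=least_squares(f,[.015,0],loss='soft_l1',f_scale=.001); print('collar',k.sum(),r.x,np.std(f(r.x)))
m=np.zeros((480,640),bool); m[284:300,315:323]=1
P,u,v=pts(c,m); q=(P-T)@R; print('key',np.median(q,0))
```

```text
key top y -0.0035177917572665933 66
382 [0.01388246 0.00076492] 0.002701934837050208
collar 2157 [0.01468946 0.0007811 ] 0.0005473776754934761
key [-5.47892957e-03 -3.59611826e-03 -3.45695307e-05]
```

```bash
python3 -m jog '0 0 0 0 0 0 .95;0 0 0 0 0 0 .88;0 0 0 0 0 0 .8;0 0 0 0 0 0 .8' 20
python3 - <<'E'
from h import *
c=cam('wrist'); o=get_obs(); print(inseat(o['ee_pos'],-6.5).round(4),o['force'].round(1))
im=c['img'][240:345,275:365,::-1].astype(float)
im=np.clip((im-40)*255/90,0,255).astype(np.uint8)
cv2.imwrite('pics/ws5e.png',cv2.resize(im,None,fx=5.5,fy=5.5,interpolation=cv2.INTER_CUBIC))
E
```

```text
time_s: 9.53
ee_pos: [0.5765, 0.2075, 0.2031]
eef_rot: [-1.684, -0.611, 0.254]
force: [-0.5, 0.7, 0.3]
grip_width: 0.0181
[[ 0.0196 -0.      0.0146]] [-0.9  0.7 -1. ]
```

View pics/ws5e.png

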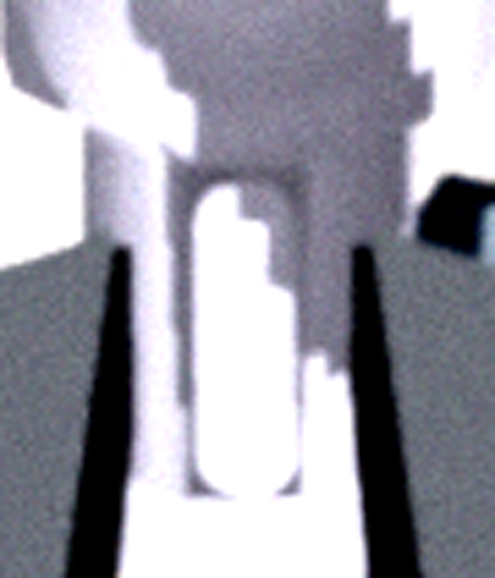

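```bash
python3 -m jog '-6 -0.3 8 0 0 0 .8;-18 -1 25 0 0 0 .8;-35 -2 49 0 0 0 .75;-52 -3 73 0 0 0 .6;-58 -3.5 81 0 0 0 .5;-58 -3.5 81 0 0 0 .4' 20
python3 - <<'E'
from h import *
c=cam('wrist'); np.savez('c_ws6.npz',**c,ee=get_obs()['ee_pos'],er=get_obs()['eef_rot']); save(c,'ws6',(255,190,385,310),6)
from scipy.optimize import least_squares
o=get_obs()
C=[c]
P,u,v=pts(c); q=inseat(P,-6.5)
for lo,hi,r0 in [(-.014,-.003,.022),(.003,.043,.015)]:
    k=(q[:,0]>lo)&(q[:,0]<hi)&(abs(q[:,1])<.02)&(q[:,2]>0)&(q[:,2]<.03)&((abs(q[:,1])>.0065)|(r0>.02))
    f=lambda p: np.hypot(q[k,2]-p[0],q[k,1]-p[1])-r0
    r=least_squares(f,[0,0],loss='soft_l1',f_scale=.001); print(r0,k.sum(),'n,y off',r.x.round(4))
k=(q[:,0]>.01)&(q[:,0]<.028)&(abs(q[:,1]-.0005)<.002)&(q[:,2]>0.005)&(q[:,2]<.03); print('keytop n',np.median(q[k,2]),k.sum())
E
```

```text
time_s: 10.08
ee_pos: [0.5181, 0.2044, 0.287]
eef_rot: [-1.684, -0.616, 0.254]
force: [-0.1, -0.4, 0.4]
grip_width: 0.0403
0.022 953 n,y off [-0.0002  0.0008]
0.015 1200 n,y off [0.     0.0005]
keytop n 0.0180345054319717 150
```

View pics/ws6.png

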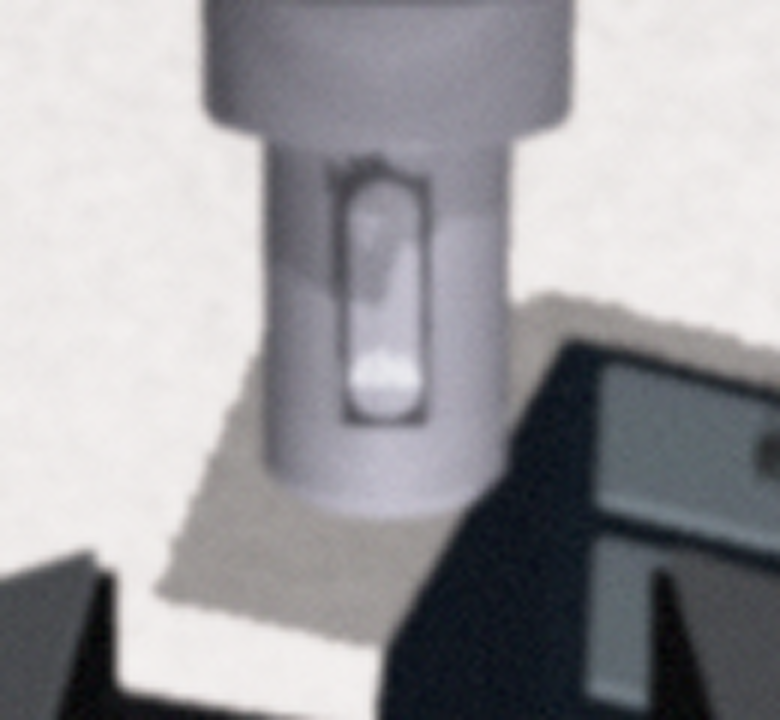

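```bash
sed -i 's/SEAT=np.array(.*/SEAT=np.array([.5693,.2043,.18])/' h.py
python3 - <<'E'
from h import *
e,y,n=frame(0,np.radians(16),0); goto([.505,-.333,.22],toolR(e,n))
E
```

```text
shift mm [ -13.4 -537.2  -64.9] turn [-3.19 35.52  3.37] | 35.8 ee [0.5184 0.2042 0.2849] F [ 0.3 -0.7 -0.3] t 10.1333 w 0.044
```

```bash
python3 -m jog '-5 -25 10 -.5 6 .5 .2;-8 -65 10 -1 12 1 0;-10 -106 10 -1.6 18 1.6 0;-12 -147 0 -2.1 24 2.2 0;-13 -188 -10 -2.7 30 2.8 0;-13 -229 -20 -3.2 35.5 3.4 0;-13 -270 -30 -3.2 35.5 3.4 0;-13 -311 -40 -3.2 35.5 3.4 0;-13 -352 -50 -3.2 35.5 3.4 0;-13 -393 -60 -3.2 35.5 3.4 0' 20; python3 -m jog '0 -41 -5 0 0 0 0;0 -82 -5 0 0 0 0;0 -123 -5 0 0 0 0;0 -140 -5 0 0 0 0;0 -140 -5 0 0 0 0'
python3 - <<'E'
from h import *
c=cam('wrist'); save(c,'wg1'); np.savez('c_wg1.npz',**c,ee=get_obs()['ee_pos'],er=get_obs()['eef_rot']); print(get_obs()['ee_pos'],get_obs()['eef_rot'])
c=cam('scene'); np.savez('c_sg1.npz',**c)
c=cam('side'); np.savez('c_dg1.npz',**c)
E
```

```text
time_s: 10.97
ee_pos: [0.5049, -0.1875, 0.2231]
eef_rot: [-1.569, 0.002, 0.279]
force: [0.5, 0.3, 0.3]
grip_width: 0.0937
time_s: 11.38
ee_pos: [0.5038, -0.3315, 0.2149]
eef_rot: [-1.567, 0.005, 0.275]
force: [-1.3, 0.7, -1.2]
grip_width: 0.0941
[ 0.50418665 -0.3293134   0.21529611] [-1.56652009  0.0041869   0.2759014 ]
```

View pics/wg1.png

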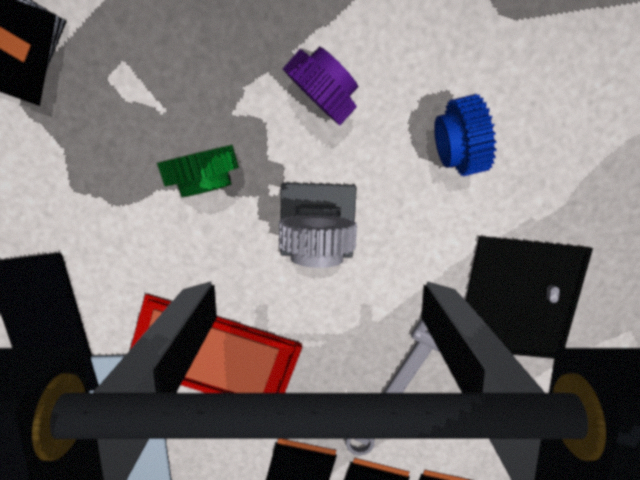

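```bash
cat > gfit.py <<'E'
from h import *
from scipy.optimize import least_squares
C={n:dict(np.load(f)) for n,f in [('wrist','c_wg1.npz'),('scene','c_sg1.npz'),('side','c_dg1.npz')]}
def run(L):
    P=np.vstack([pts(C[n])[0] for n in L])
    P=P[(abs(P[:,0]-.51)<.06)&(abs(P[:,1]+.335)<.06)&(P[:,2]>.04)&(P[:,2]<.1)]
    def geo(x):
        e=np.array([np.cos(x[2]),np.sin(x[2]),0]); d=P-[x[0],x[1],.056]; s=d@e; r=np.linalg.norm(d-np.outer(s,e),axis=1); return s,r
    def res(x):
        s,r=geo(x)
        # distance to union of two cylinders (sdf)
        def cyl(s,r,a,b,R):
            dx=np.abs(s-(a+b)/2)-(b-a)/2; dr=r-R
            return np.minimum(np.maximum(dx,dr),0)+np.hypot(np.maximum(dx,0),np.maximum(dr,0))
        d=np.minimum(cyl(s,r,-.01,.01,.0315),cyl(s,r,.005,.022,.022))
        return np.clip(d,-.005,.005)
    best=None
    for x in (.5,.51,.52):
        for yaw in (.2,.28,.35):
            f=least_squares(res,[x,-.335,yaw],x_scale=[.01,.01,.1],diff_step=1e-4)
            if best is None or f.cost<best.cost: best=f
    print(L,best.x.round(4),np.degrees(best.x[2]).round(1),len(P),best.cost/len(P),np.median(abs(best.fun)))
for L in (['wrist'],['scene'],['side'],['scene','side'],['wrist','scene','side']): run(L)
E
python3 gfit.py
python3 - <<'E'
from h import *
c=dict(np.load('c_wg1.npz')); save(c,'wg1z',(265,170,370,275),6)
c=dict(np.load('c_sg1.npz')); save(c,'sg1z',(170,285,240,355),7)
E
```

```text
['wrist'] [ 0.511  -0.3296  0.2441] 14.0 3312 1.2987301611381602e-06 0.0008422210486695638
['scene'] [ 0.5087 -0.3288  0.2499] 14.3 523 2.708379059263108e-06 0.0013832959732861666
['side'] [ 0.5104 -0.3292  0.2316] 13.3 814 1.5185259372761284e-06 0.0009859037369842442
['scene', 'side'] [ 0.5096 -0.3292  0.2345] 13.4 1337 2.0718657678637644e-06 0.0010917305137001804
['wrist', 'scene', 'side'] [ 0.5106 -0.3295  0.2417] 13.8 4649 1.5574627058656294e-06 0.0008470415892363296
```

View pics/wg1z.png

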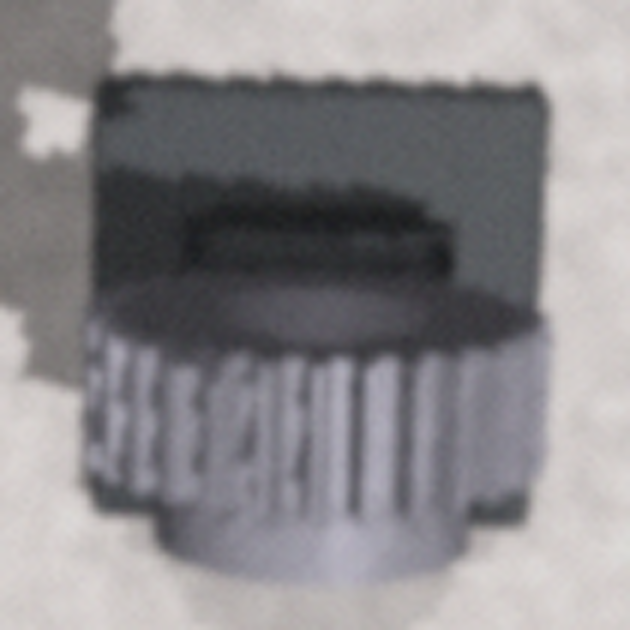

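View pics/sg1z.png

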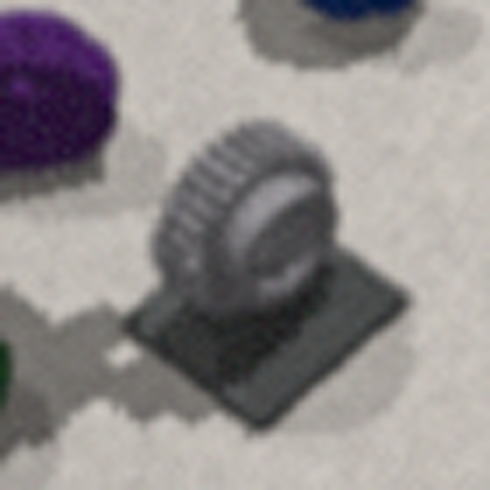

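Run:
```python
from h import *
e,y,n=frame(0,np.radians(14.5),0); goto([.5106,-.3295,.037],toolR(e,n))
```

```text
shift mm [   5.8   -2.4 -179.5] turn [-0.14 -0.23 -1.47] | 1.5 ee [ 0.5048 -0.3271  0.2165] F [-0.4 -0.  -0.3] t 11.5333 w 0.0936
```

```bash
python3 -m jog '6 -2.4 -30 0 0 -1.5 0;6 -2.4 -65 0 0 -1.5 0;6 -2.4 -85 0 0 -1.5 0;6 -2.4 -100 0 0 -1.5 0;6 -2.4 -100 0 0 -1.5 0' 20
python3 - <<'E'
from h import *
c=cam('wrist'); save(c,'wg2',(180,200,460,410),2.5)
e,y,n=frame(0,np.radians(14.5),0); goto([.5106,-.3295,.037],toolR(e,n))
E
```

```text
time_s: 11.95
ee_pos: [0.5099, -0.3272, 0.1129]
eef_rot: [-1.563, 0.007, 0.254]
force: [-0.0, -0.7, 0.5]
grip_width: 0.0939
shift mm [ -0.   -1.6 -78.2] turn [-0.24 -0.36 -0.05] | 0.4 ee [ 0.5106 -0.3279  0.1152] F [-0.   0.   0.4] t 12.0 w 0.0937
```

View pics/wg2.png

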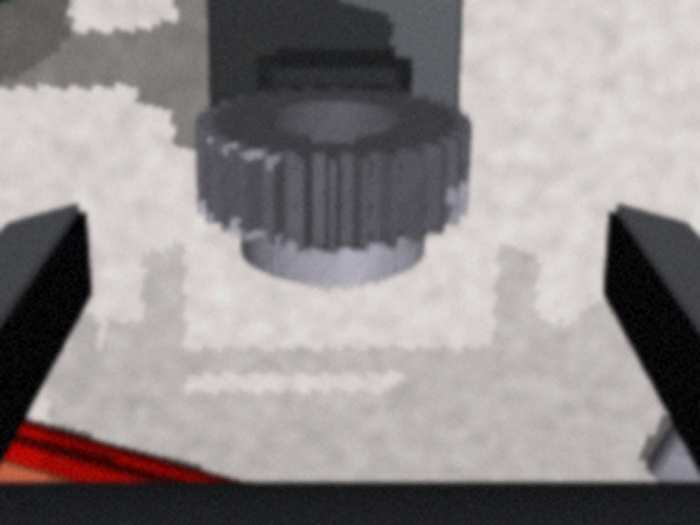

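```bash
python3 -m jog '0 -2.4 -25 -.2 -.3 0 0;0 -2.4 -55 -.2 -.3 0 0;0 -2.4 -70 -.2 -.3 0 0;0 -2.4 -78 -.2 -.3 0 0;0 -2.4 -78 -.2 -.3 0 0;0 -2.4 -78 -.2 -.3 0 0' 20
python3 - <<'E'
from h import *
c=cam('wrist'); save(c,'wg3',(180,200,460,410),2.5)
e,y,n=frame(0,np.radians(14.5),0); goto([.5106,-.3303,.037],toolR(e,n))
E
```

```text
time_s: 12.5
ee_pos: [0.5114, -0.3305, 0.0387]
eef_rot: [-1.571, -0.0, 0.254]
force: [0.6, -0.4, -1.0]
grip_width: 0.0939
shift mm [-0.9  0.3 -2.1] turn [ 0.04  0.06 -0.07] | 0.1 ee [ 0.5115 -0.3306  0.0391] F [-0.3  0.   0.1] t 12.55 w 0.0941
```

View pics/wg3.png

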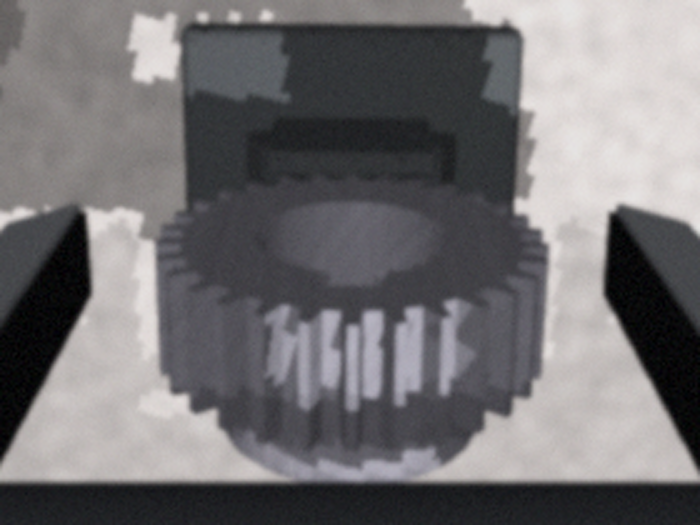

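```bash
python3 -m jog '-1 0.8 -2 0 0 0 .1;-1 0.8 -2 0 0 0 .2;-1 0.8 -2 0 0 0 .4;-1 0.8 -2 0 0 0 .6;-1 0.8 -2 0 0 0 .6;-1 0.8 -2 0 0 0 .6;-1 0.8 -2 0 0 0 .6' 40
python3 - <<'E'
from h import *
e,y,n=frame(0,np.radians(14.5),0); goto([.5106,-.3303,.037],toolR(e,n))
E
```

```text
time_s: 13.13
ee_pos: [0.5106, -0.33, 0.0373]
eef_rot: [-1.572, -0.001, 0.254]
force: [0.4, -0.6, 2.6]
grip_width: 0.0635
shift mm [-0.  -0.3 -0.3] turn [ 0.06  0.08 -0.07] | 0.1 ee [ 0.5106 -0.33    0.0373] F [ 0.4 -0.6  2.6] t 13.1333 w 0.0635
```

```bash
python3 -m jog '0 0 6 0 0 0 .65;0 0 18 0 0 0 .65;0 0 36 0 0 0 .65;0 0 60 0 0 0 .65;0 0 95 0 0 0 .65;0 0 130 0 0 0 .65;0 0 160 0 0 0 .65;0 0 180 0 0 0 .65;0 0 180 0 0 0 .65' 50
python3 - <<'E'
from h import *
c=cam('wrist'); save(c,'wg4',(180,200,460,410),2.5);np.savez('c_wg4.npz',**c,ee=get_obs()['ee_pos'],er=get_obs()['eef_rot'])
print(get_obs()['force'],get_obs()['grip_width'],get_obs()['ee_pos'])
c=cam('scene'); np.savez('c_sg4.npz',**c);save(c,'sg4',(160,220,260,320),6)
c=cam('side'); np.savez('c_dg4.npz',**c);save(c,'dg4',(300,300,440,440),4)
E
```

```text
time_s: 13.88
ee_pos: [0.5116, -0.3307, 0.2229]
eef_rot: [-1.578, -0.006, 0.254]
force: [0.6, 0.1, -4.0]
grip_width: 0.0633
[ 0.92305673 -0.04461875 -6.25868685] 0.06341560200672781 [ 0.51099076 -0.33023737  0.21952256]
```

View pics/wg4.png

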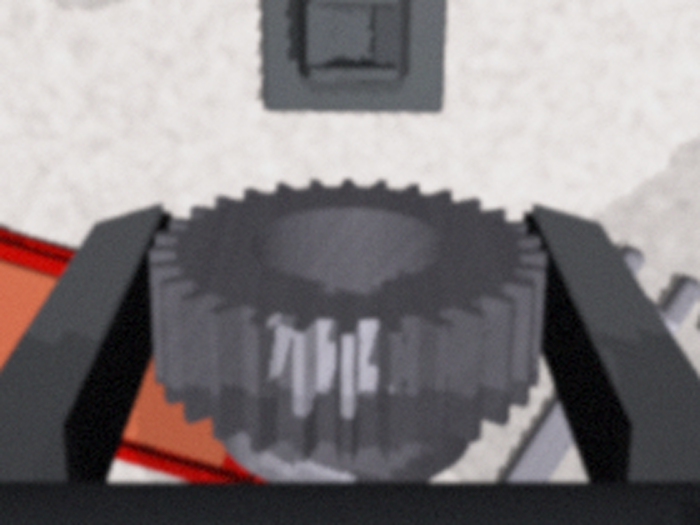

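View pics/sg4.png

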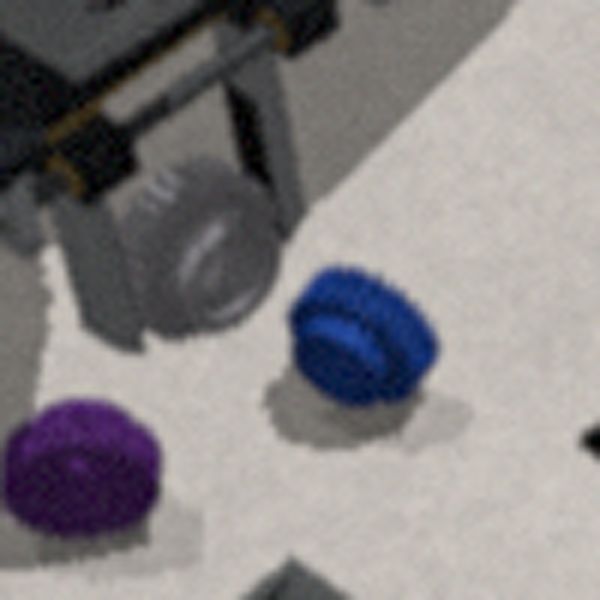

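View pics/dg4.png

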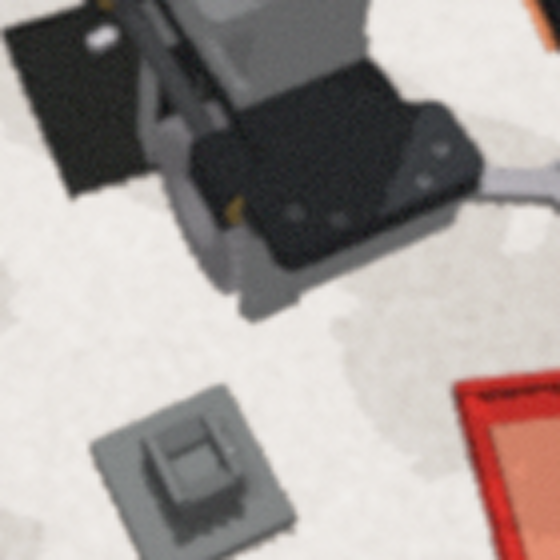

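```bash
cat > ginhand.py <<'E'
from h import *
import sys
def inhand(c,ee,er):
    R=Ro.from_euler('xyz',er).as_matrix(); q=(pts(c)[0]-ee)@R   # tool frame; gear axis nominal y=-0.019,z=0 ; x along axis
    x,y,z=q.T; r=np.hypot(y+.019,z)
    k=(r>.0185)&(r<.0265)&(abs(x+.01)<.006)
    A=np.c_[y[k]+.019,z[k],np.ones(k.sum())]; 
    w=np.ones(k.sum())
    for _ in range(8):
        s=np.linalg.lstsq(A*w[:,None],x[k]*w,rcond=None)[0]; d=x[k]-A@s; w=np.sqrt(1/(1+(d/.001)**2))
    print('face n',k.sum(),'x at centre',s[2].round(4),'slope about z (deg)',np.degrees(s[0]).round(2),'about y',np.degrees(s[1]).round(2),'std',np.median(abs(d)).round(5))
    from scipy.optimize import least_squares
    k=(x>-.007)&(x<.006)&(abs(r-.031)<.005)&(y<-.019-.012)
    f=lambda p: np.hypot(y[k]+.019-p[0],z[k]-p[1])-.0315
    o=least_squares(f,[0,0],loss='soft_l1',f_scale=.001); print('rim n',k.sum(),'axis offset y,z',o.x.round(4))
if __name__=='__main__':
    c=dict(np.load('c_wg4.npz')); inhand(c,c['ee'],c['er'])
E
python3 ginhand.py
python3 - <<'E'
from h import *
c=dict(np.load('c_wg4.npz')); im=c['img'][270:325,280:360,::-1].astype(float); im=np.clip((im-30)*255/90,0,255).astype(np.uint8)
cv2.imwrite('pics/wg4e.png',cv2.resize(im,None,fx=9,fy=9,interpolation=cv2.INTER_CUBIC))
R=Ro.from_euler('xyz',c['er']).as_matrix()
for w in (-.0048,0,.0048): print(proj(c,c['ee']+R@[-.01,-.019-.0194,w]).round(1))
for w in (-.0158,.0158): print(proj(c,c['ee']+R@[-.01,-.019,w]).round(1))
E
```

```text
face n 2354 x at centre -0.0097 slope about z (deg) -0.08 about y 0.53 std 0.00017
rim n 5095 axis offset y,z [-0.0019 -0.0003]
[[306.2 311.9]]
[[319.1 311.9]]
[[332.1 311.9]]
[[281.2 292.2]]
[[357.2 292.3]]
```

View pics/wg4e.png

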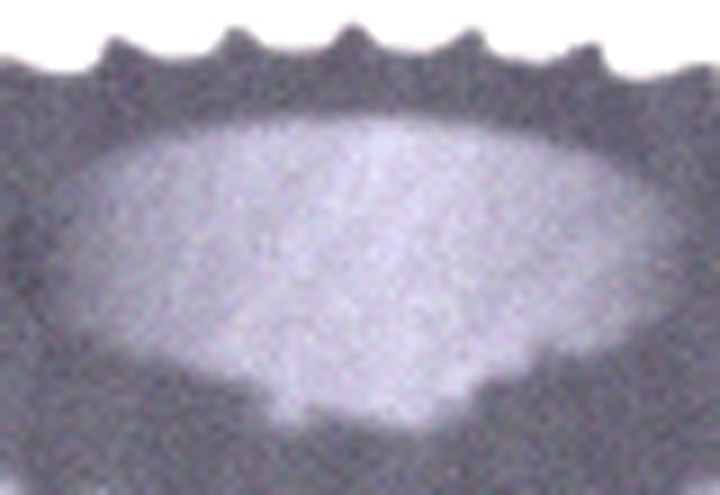

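Run:
```python
from h import *
e,y,n=frame(-4.5); print(e,y,n); goto(SEAT+.11*e-.019*n,toolR(e,n))
```

```text
[0.79270095 0.20648313 0.57357644] [-0.20774319  0.97606974 -0.06426993] [-0.57312126 -0.06820976  0.81662687]
shift mm [157.3 557.9  11.8] turn [  4.57 -34.98  -1.35] | 35.3 ee [ 0.5101 -0.3296  0.2158] F [-0.4  1.  -4.9] t 14.0333 w 0.0635
```

```bash
python3 -m jog '6 10 10 .3 -2 0 .65;15 35 25 .7 -5 -.2 .65;25 65 40 1 -8 -.3 .65;40 95 50 1.4 -11 -.4 .65;55 130 60 1.9 -14.5 -.5 .65;70 165 65 2.4 -18 -.7 .65;85 200 65 2.9 -22 -.8 .65;100 235 65 3.4 -26 -1 .65;115 270 60 4 -30 -1.2 .65;130 305 55 4.6 -35 -1.35 .65' 50; python3 -m jog '10 30 0 0 0 0 .65;20 65 0 0 0 0 .65;25 100 -5 0 0 0 .65;27 135 -15 0 0 0 .65;27 170 -25 0 0 0 .65;27 205 -35 0 0 0 .65;27 235 -43 0 0 0 .65;27 250 -43 0 0 0 .65;27 250 -43 0 0 0 .65;27 250 -43 0 0 0 .65'
python3 - <<'E'
from h import *
e,y,n=frame(-4.5); goto(SEAT+.11*e-.019*n,toolR(e,n))
E
```

```text
time_s: 14.87
ee_pos: [0.6399, -0.0229, 0.269]
eef_rot: [-1.647, -0.612, 0.254]
force: [1.8, -0.6, -4.0]
grip_width: 0.0633
time_s: 15.7
ee_pos: [0.666, 0.2276, 0.2233]
eef_rot: [-1.648, -0.608, 0.255]
force: [-0.5, 0.0, -4.4]
grip_width: 0.0638
shift mm [1.4 0.7 4.3] turn [-0.03 -0.17 -0.08] | 0.2 ee [0.666  0.2276 0.2233] F [-0.5  0.  -4.4] t 15.7 w 0.0638
```

```bash
python3 -m jog '-3 0 2 0 -.2 0 .65;-11 -2 -4 0 -.2 0 .65;-20 -5 -11 0 -.2 0 .65;-28.7 -7 -17.5 0 -.2 0 .65;-28.7 -7 -17.5 0 -.2 0 .65;-28.7 -7 -17.5 0 -.2 0 .65' 50
python3 - <<'E'
from h import *
from ginhand import inhand
c=cam('wrist'); o=get_obs(); np.savez('c_wi1.npz',**c,ee=o['ee_pos'],er=o['eef_rot']); save(c,'wi1',(200,180,440,360),3.2)
inhand(c,o['ee_pos'],o['eef_rot'])
e,y,n=frame(-4.5); goto(SEAT+.072*e-.019*n,toolR(e,n))
c=cam('scene'); save(c,'si1',(340,140,460,240),6)
c=cam('side'); save(c,'di1',(270,110,410,230),5)
E
```

```text
time_s: 16.2
ee_pos: [0.6372, 0.2197, 0.2058]
eef_rot: [-1.649, -0.611, 0.255]
force: [-0.8, 0.0, -3.7]
grip_width: 0.0635
face n 2724 x at centre -0.0105 slope about z (deg) -0.23 about y 0.52 std 0.00017
rim n 4975 axis offset y,z [ 0.0015 -0.    ]
shift mm [-0.4  0.5 -0.5] turn [-0.04  0.05 -0.02] | 0.1 ee [0.6377 0.22   0.2063] F [-0.6 -0.3 -5. ] t 16.25 w 0.0637
```

View pics/wi1.png

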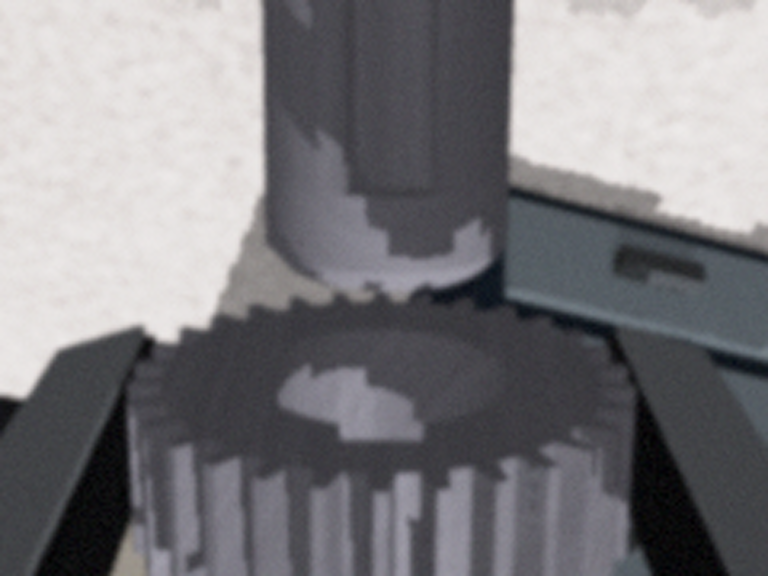

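View pics/si1.png

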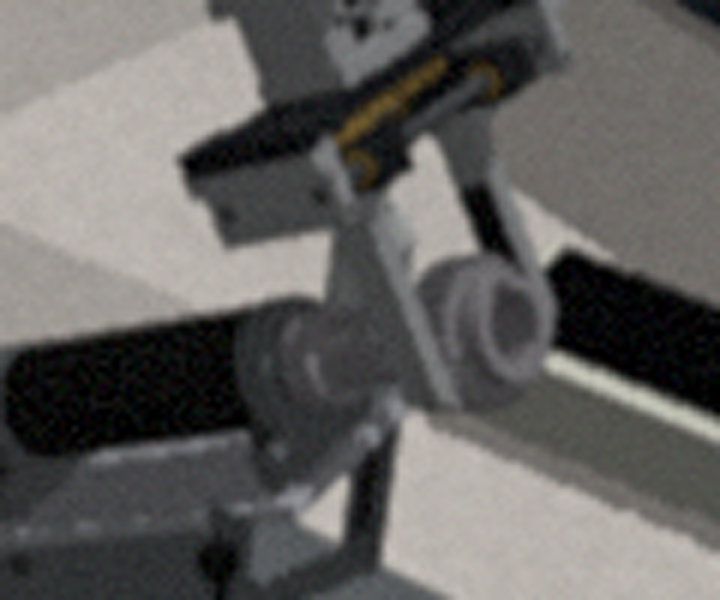

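View pics/di1.png

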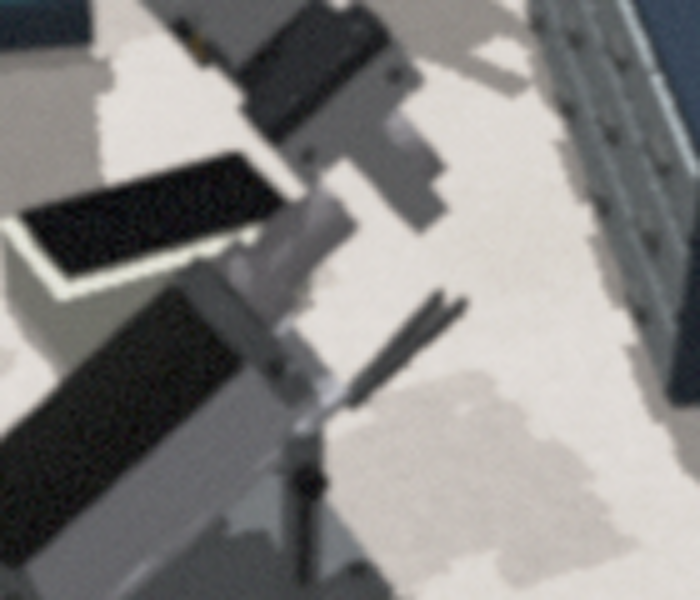

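```bash
cat > rel.py <<'E'
from h import *
from ginhand import inhand
from scipy.optimize import least_squares
def rel(c,ee,er):
    inhand(c,ee,er)
    R=Ro.from_euler('xyz',er).as_matrix(); q=(pts(c)[0]-ee)@R; x,y,z=q.T
    Rs=inseat(ee,-4.5)[0]; xs=x+Rs[0]  # s coordinate approx
    for nm,lo,hi,r0 in [('collar',-.015,-.003,.022),('shaft',.003,.041,.015)]:
        k=(xs>lo)&(xs<hi)&(np.hypot(y+.019,z)<r0+.004)&(y<-.019+.004)
        if nm=='shaft': k&=abs(z-.0)>.006
        if k.sum()<30: print(nm,k.sum()); continue
        # axis line: y=-.019+a+b*x, z=c+d*x
        f=lambda p: np.hypot(y[k]+.019-p[0]-p[2]*(xs[k]-.02),z[k]-p[1]-p[3]*(xs[k]-.02))-r0
        o=least_squares(f,[0,0,0,0] ,loss='soft_l1',f_scale=.0008,x_scale=[.001,.001,.02,.02])
        print(nm,k.sum(),'axis y,z off at s=20',o.x[:2].round(4),'tilt deg',np.degrees(o.x[2:]).round(2))
    k=(xs>.01)&(xs<.028)&(abs(z)<.002)&(np.hypot(y+.019,z)<.025)&(y<-.019)
    print('keytop h',(-(np.median(y[k])+.019)).round(4) if k.any() else None)
if __name__=='__main__':
    c=cam('wrist'); o=get_obs(); np.savez('c_rel.npz',**c,ee=o['ee_pos'],er=o['eef_rot']); print(inseat(o['ee_pos'],-4.5).round(4),o['force'].round(1)); rel(c,o['ee_pos'],o['eef_rot'])
E
python3 rel.py
```

```text
[[ 0.0727 -0.0002 -0.0189]] [-0.4  0.6 -4.4]
face n 2691 x at centre -0.0097 slope about z (deg) -0.22 about y 0.54 std 0.00017
rim n 4998 axis offset y,z [0.0013 0.0001]
collar 4714 axis y,z off at s=20 [0.0003 0.0005] tilt deg [ 0.12 -0.32]
shaft 4628 axis y,z off at s=20 [0.     0.0004] tilt deg [ 0.19 -0.42]
keytop h 0.0181
```

Run:
```python
from h import *
c=dict(np.load('c_rel.npz')); R=Ro.from_euler('xyz',c['er']).as_matrix(); im=c['img'][...,::-1].astype(float); im=np.clip((im-30)*255/110,0,255).astype(np.uint8)
box=(265,255,375,330); s=7
big=cv2.resize(im[box[1]:box[3],box[0]:box[2]],None,fx=s,fy=s,interpolation=cv2.INTER_CUBIC)
t=np.linspace(0,2*np.pi,120)
for off,col in [(-.019,(0,0,255)),]:
    p=np.array([proj(c,c['ee']+R@[-.0097,off+.0158*np.cos(a),.0158*np.sin(a)])[0] for a in t])
    p=((p-[box[0]-.5,box[1]-.5])*s).astype(int)
    cv2.polylines(big,[p.reshape(-1,1,2)],True,col,1)
cv2.imwrite('pics/bore.png',big)
```

```text
(no output)
```

View pics/bore.png

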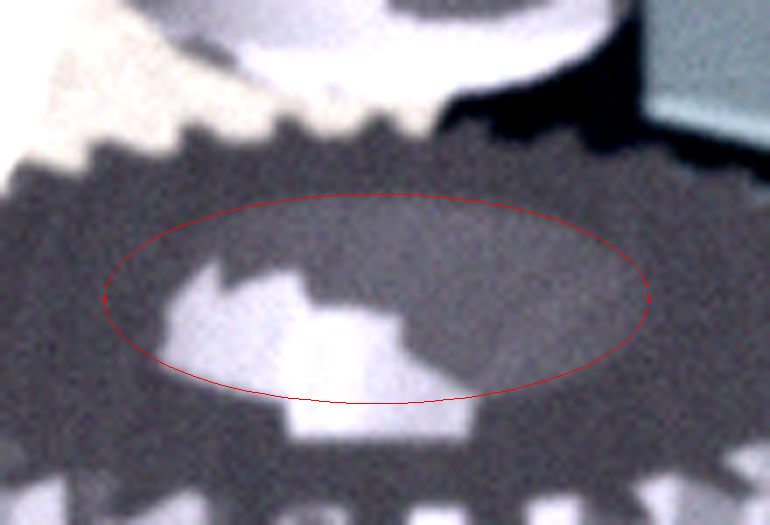

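```bash
python3 -m jog '-3 -.6 -2.3 0 0 0 .65;-6.5 -1.5 -4.8 0 0 0 .65;-10 -2.4 -7.3 0 0 0 .65;-13 -3.2 -9.5 0 0 0 .65;-16 -4 -11.7 0 0 0 .65;-18 -4.5 -13.1 0 0 0 .65;-18 -4.5 -13.1 0 0 0 .65' 50; python3 rel.py
```

```text
time_s: 16.98
ee_pos: [0.6193, 0.2159, 0.1928]
eef_rot: [-1.649, -0.612, 0.256]
force: [0.4, 0.0, -4.1]
grip_width: 0.0633
[[ 0.0498  0.0001 -0.0189]] [ 0.6  0.7 -4. ]
face n 2206 x at centre -0.0103 slope about z (deg) -0.26 about y 0.52 std 0.00017
rim n 4979 axis offset y,z [0.0014 0.0001]
collar 4141 axis y,z off at s=20 [0.0002 0.0002] tilt deg [ 0.02 -0.44]
shaft 4455 axis y,z off at s=20 [-0.      0.0002] tilt deg [-0.59 -0.47]
keytop h 0.018
```

```bash
python3 -m jog '-3 -.7 -2.2 0 0 0 .65;-6 -1.5 -4.3 0 0 0 .65;-9 -2.2 -6.5 0 0 0 .65;-11.1 -2.8 -8 0 0 0 .65;-11.1 -2.8 -8 0 0 0 .65' 50; python3 rel.py;  python3 - <<'E'
from h import *
c=dict(np.load('c_rel.npz')); save(c,'wi2',(200,180,440,360),3.2)
E
```

```text
time_s: 17.45
ee_pos: [0.608, 0.213, 0.1847]
eef_rot: [-1.649, -0.611, 0.256]
force: [0.4, -0.1, -4.8]
grip_width: 0.0634
[[ 0.0356  0.0001 -0.0189]] [-0.4 -1.3 -4.3]
face n 2294 x at centre -0.0103 slope about z (deg) -0.24 about y 0.49 std 0.00017
rim n 4991 axis offset y,z [0.0015 0.0002]
collar 3819 axis y,z off at s=20 [0.0003 0.0001] tilt deg [ 0.03 -0.57]
shaft 2812 axis y,z off at s=20 [-0.0002  0.0001] tilt deg [-2.02 -0.49]
keytop h 0.0181
```

View pics/wi2.png

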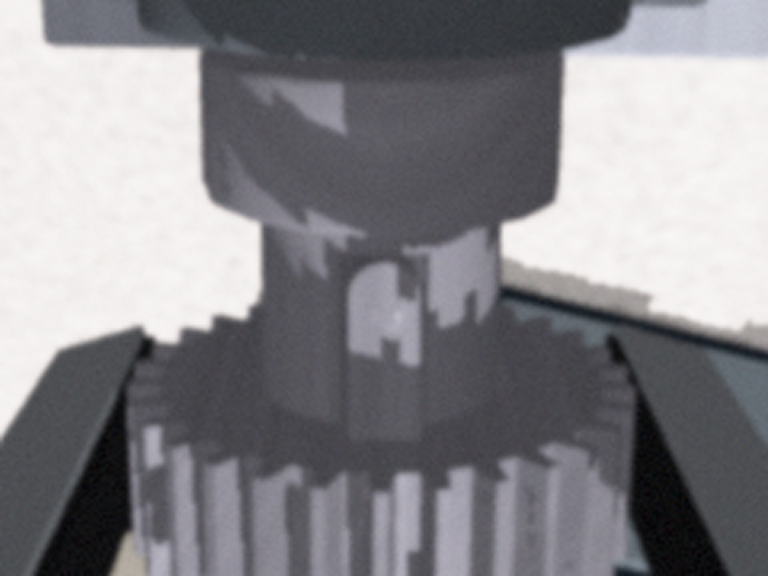

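```bash
python3 -m jog '-3 -.7 -2.2 0 0 0 .65;-6 -1.5 -4.3 0 0 0 .65;-9 -2.2 -6.5 0 0 0 .65;-12 -3 -8.7 0 0 0 .65;-15 -3.8 -10.8 0 0 0 .65;-17.5 -4.4 -12.7 0 0 0 .65;-17.5 -4.4 -12.7 0 0 0 .65' 50; python3 rel.py
```

```text
time_s: 18.08
ee_pos: [0.5902, 0.2085, 0.1718]
eef_rot: [-1.649, -0.611, 0.256]
force: [-0.4, 0.2, -4.8]
grip_width: 0.0634
[[ 0.0133  0.0003 -0.0189]] [-1.2 -0.4 -3.7]
face n 2626 x at centre -0.0104 slope about z (deg) 0.23 about y 0.51 std 0.00036
rim n 4983 axis offset y,z [0.0015 0.0002]
collar 3387 axis y,z off at s=20 [ 0.0004 -0.0003] tilt deg [ 0.21 -0.75]
shaft 76 axis y,z off at s=20 [-0.0209  0.0091] tilt deg [-58.58  31.6 ]
keytop h 0.0225
```

```bash
python3 -m jog '-.8 -.2 -.6 0 0 0 .65;-1.6 -.4 -1.1 0 0 0 .65;-2.4 -.6 -1.7 0 0 0 .65;-2.4 -.6 -1.7 0 0 0 .65' 50; python3 -c "
from h import *
o=get_obs();print(inseat(o['ee_pos'],-4.5).round(4),o['force'],o['moment'])";python3 -m jog '-.8 -.2 -.6 0 0 0 .65;-1.2 -.3 -.9 0 0 0 .65;-1.2 -.3 -.9 0 0 0 .65'; python3 rel.py;  python3 - <<'E'
from h import *
c=dict(np.load('c_rel.npz')); save(c,'wi3',(200,180,440,360),3.2)
E
```

```text
time_s: 18.47
ee_pos: [0.5884, 0.2081, 0.1707]
eef_rot: [-1.649, -0.612, 0.256]
force: [2.1, 0.2, -3.2]
grip_width: 0.0633
[[ 0.0106  0.0003 -0.0188]] [ 2.07959593  0.22777334 -3.21322304] [0.06780899 0.35183285 0.08260943]
time_s: 18.72
ee_pos: [0.5882, 0.2082, 0.171]
eef_rot: [-1.649, -0.616, 0.256]
force: [8.5, 2.3, -2.9]
grip_width: 0.0635
[[ 0.0106  0.0004 -0.0184]] [ 8.1  1.1 -3.6]
face n 3027 x at centre -0.0099 slope about z (deg) 1.29 about y 0.49 std 0.00092
rim n 5002 axis offset y,z [0.0014 0.0002]
collar 3339 axis y,z off at s=20 [0.0008 0.    ] tilt deg [ 0.12 -0.09]
shaft 1
keytop h 0.0221
```

View pics/wi3.png

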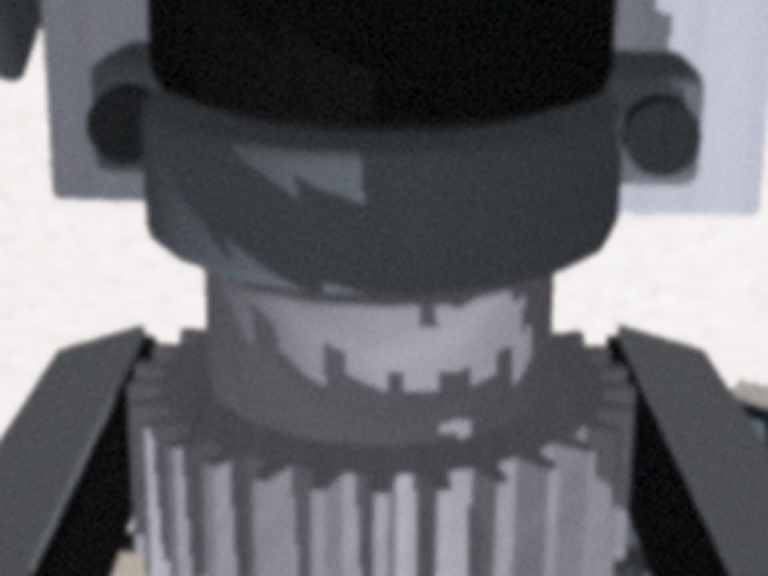

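```bash
python3 -m jog '0.5 0 0 0 0 0 .55;.5 0 0 0 0 0 .4;.5 0 0 0 0 0 .2;.5 0 0 0 0 0 .1;.5 0 0 0 0 0 .1' 50
python3 - <<'E'
from h import *
c=cam('wrist'); save(c,'wi4',(200,180,440,360),3.2); o=get_obs(); print(o['force'],o['grip_width'])
E
```

```text
time_s: 19.18
ee_pos: [0.5889, 0.2082, 0.1715]
eef_rot: [-1.649, -0.617, 0.256]
force: [-0.6, 0.1, -0.4]
grip_width: 0.0802
[ 0.06405767 -0.04463811 -0.11385553] 0.08324311181866671
```

View pics/wi4.png

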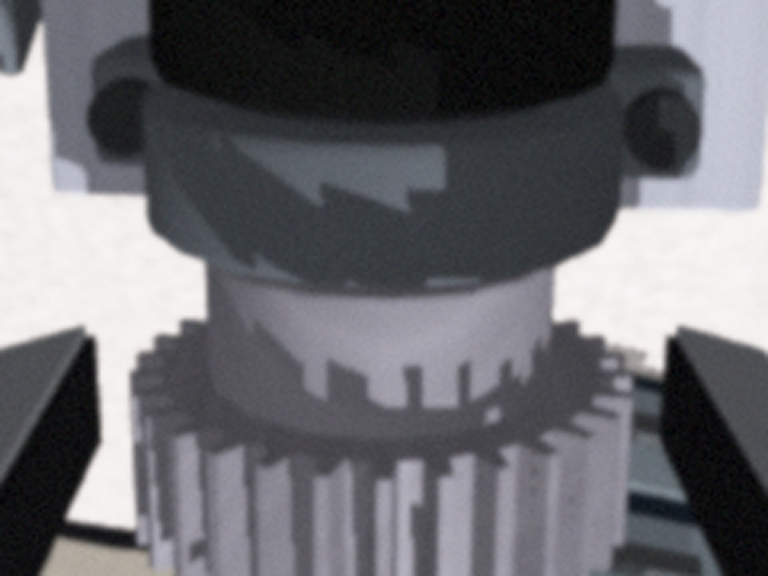

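Released, and the gear stayed home. Now I'll retreat along the slot normal.

```bash
python3 -m jog '-6 -.7 8 0 0 0 .02;-17 -2 24 0 0 0 0;-34 -4 49 0 0 0 0;-52 -6 74 0 0 0 0;-69 -8 98 0 0 0 0;-80 -10 115 0 0 0 0;-80 -10 115 0 0 0 0;-80 -10 115 0 0 0 0' 50
python3 - <<'E'
from h import *
from scipy.optimize import least_squares
c=cam('wrist'); save(c,'wf',(220,120,420,300),4); o=get_obs(); print(o['force'].round(1),o['ee_pos'])
P,u,v=pts(c); q=inseat(P,-4.5); r=np.hypot(q[:,1],q[:,2])
k=(q[:,2]>.008)&(r>.0235)&(r<.028)&(q[:,0]>-.008)&(q[:,0]<.01); A=np.c_[q[k,1:],np.ones(k.sum())]
s=np.linalg.lstsq(A,q[k,0],rcond=None)[0]; print('back face',k.sum(),np.median(q[k,0]),s)
for lo,hi,r0 in [(-.014,-.003,.022),(.003,.018,.0305),(.022,.031,.022),(.034,.042,.015)]:
    k=(q[:,0]>lo)&(q[:,0]<hi)&(q[:,2]>0)&(abs(r-r0)<.004)
    if k.sum()<30: print(r0,k.sum()); continue
    f=lambda p: np.hypot(q[k,2]-p[0],q[k,1]-p[1])-r0
    x=least_squares(f,[0,0],loss='soft_l1',f_scale=.001); print(lo,hi,k.sum(),'n,y off',x.x.round(4))
c=cam('scene'); save(c,'sf',(340,150,440,240),7)
E
```

```text
time_s: 19.9
ee_pos: [0.5087, 0.1983, 0.2877]
eef_rot: [-1.648, -0.619, 0.256]
force: [-0.2, -0.6, -0.0]
grip_width: 0.0941
[-0.4 -1.  -0.9] [0.50881274 0.19824442 0.28631227]
back face 468 0.0033208488910662815 [-0.0013297   0.28256456 -0.00269519]
-0.014 -0.003 950 n,y off [-0.0003  0.0005]
0.003 0.018 1714 n,y off [-0.001   0.0004]
0.022 0.031 574 n,y off [-0.0009  0.0004]
0.034 0.042 345 n,y off [-0.      0.0001]
```

View pics/wf.png

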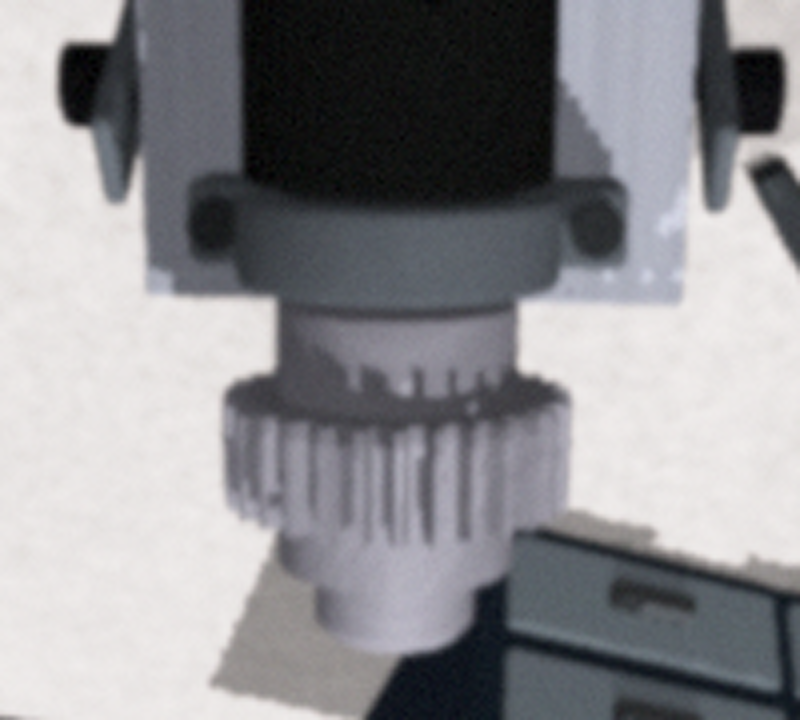

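View pics/sf.png

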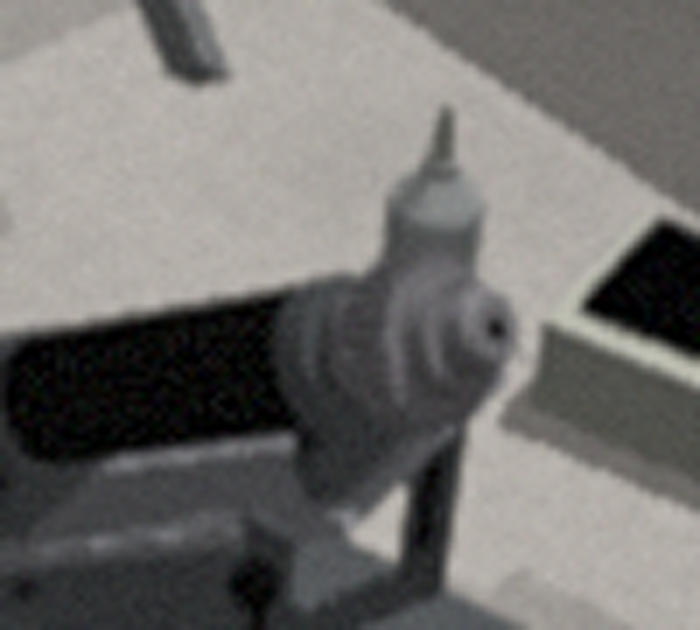

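Run:
```python
from h import *
c=cam('scene')
P,u,v=pts(c); q=inseat(P,-4.5)
qy,qn=q[:,1],q[:,2]; r=np.hypot(qy,qn)
for nm,a,b,lo,hi in [('shaft end',0,.011,.04,.055),('boss face',.0165,.0205,.025,.04),('tooth face',.024,.0295,.013,.03)]:
    k=(r>a)&(r<b)&(q[:,0]>lo)&(q[:,0]<hi); print(nm,k.sum(),np.percentile(q[k,0],[10,50,90]).round(4))
c=cam('wrist'); P,u,v=pts(c); q=inseat(P,-4.5); r=np.hypot(q[:,1],q[:,2])
k=(abs(q[:,1])<.004)&(q[:,2]>0.005)&(q[:,0]>-.02)&(q[:,0]<.06)
h=q[k]; 
for s in np.arange(-.012,.05,.002):
    m=(h[:,0]>=s)&(h[:,0]<s+.002); print(round(s,3),m.sum(),np.median(h[m,2]).round(4) if m.any() else '')
o=get_obs(); print(o['time_s'],o['force'])
```

```text
shaft end 41 [0.044  0.0458 0.0478]
boss face 41 [0.0274 0.0319 0.0341]
tooth face 81 [0.0152 0.0194 0.0222]
-0.012 187 0.2358
-0.01 42 0.0219
-0.008 35 0.022
-0.006 29 0.0216
-0.004 36 0.0219
-0.002 36 0.0217
0.0 63 0.0262
0.002 35 0.0275
0.004 35 0.0274
0.006 32 0.0275
0.008 37 0.0273
0.01 32 0.0273
0.012 37 0.0272
0.014 32 0.0271
0.016 38 0.0273
0.018 31 0.027
0.02 16 0.0273
0.022 16 0.0208
0.024 29 0.0208
0.026 34 0.0207
0.028 34 0.021
0.03 33 0.0212
0.032 10 0.0208
0.034 18 0.0149
0.036 26 0.0148
0.038 31 0.0148
0.04 28 0.015
0.042 26 0.0149
0.044 19 0.0134
0.046 7 0.0122
0.048 0 
20.1 [-0.73873261  0.88179541 -0.65798237]
```

```bash
python3 -m jog '0 0 0 0 0 0 0;0 0 0 0 0 0 0;0 0 0 0 0 0 0;0 0 0 0 0 0 0'; python3 -c "
from station import hand_in
print(hand_in())"
```

```text
time_s: 20.43
ee_pos: [0.509, 0.1981, 0.2847]
eef_rot: [-1.649, -0.614, 0.256]
force: [0.0, 0.2, 0.4]
grip_width: 0.0942
the job is handed in; nothing more can be done
None
```

I laid the long key in the slot and released it. I then slid the large steel gear on with its keyway over the key and its boss outward, until it met the collar, and released it there. I handed the job in at about 20.4 s of the 61 s allowed; the hand-in gave no verdict.

- **Key:** Before the gear went on, its top measured 18.0 mm from the shaft axis, which is what a key seated on the slot floor should give. The wrist picture showed it lying straight in the slot.
- **Gear home:** Contact with the collar built to about 8 N. After release the tooth front face measured 19.4 mm, the boss face 31.9 mm and the shaft end 45.8 mm from the seat, against nominal values of 20, 32 and 46 mm. The back face was within about 1 mm of the collar.
- **Gear alignment:** After release the gear sits about 1 mm low on the shaft, consistent with the play in its bore, and shows no visible tilt.
- **Robot:** The arm was backed well clear, with near-zero force reading.

**Checks that disagreed or failed:**
- My first reading of the gear's position in the gripper was 2–3 mm off because I took it while the arm was still moving. I re-measured once it had settled.
- A plane fit to the gear's back face after release mixed in other points and told me nothing. I relied on the height profile along the shaft instead.
- I did not directly re-measure the keyway angle or the hidden key after release.
- I did not check the other parts at the end. No move was planned to touch any of them, and I saw no force that suggested contact.

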